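# Close the spice canisters and square them up on the board

### The job

The spice mixing is done: clear the wooden scoop off the board into the steel tray, stand each canister in a bay of its own on the board, pushed fully home so that its sides sit flush against both the back rail and the side stop on its left (as seen from the robot), and screw every lid down until it is fully tight. Any canister may go in any bay. Leave the bottle, the honey jar and the bowl where they are.

Things in the scene. Friction and masses are not known exactly. Their poses are not given: they have to be found in the camera images.
- jar0: Loose square white ceramic canister, 56 x 56 mm, sides 66 mm high, about 0.4 kg; on its axis a brass screw lid 44 mm in diameter from 69 to 89 mm above the underside (3 mm clear of the shoulder). Origin: centre of the underside; z up, x and y square to the flat sides. Two or three identical ones are present, at first standing on the counter at any yaw.
- lid0 (a joint): Captive screw lid of jar0. It only turns, never rises or lifts off. Angle in rad unscrewed: 0 = tight at a hard stop, up to 3.4; clockwise from above tightens (lowers it). About 0.1 N m of friction, stays put; a canister not backed by stops may turn along. When tight, the black pointer on the lid points to the black mark at the canister's -x edge.
- jar1: Loose square white ceramic canister, 56 x 56 mm, sides 66 mm high, about 0.4 kg; on its axis a brass screw lid 44 mm in diameter from 69 to 89 mm above the underside (3 mm clear of the shoulder). Origin: centre of the underside; z up, x and y square to the flat sides. Two or three identical ones are present, at first standing on the counter at any yaw.
- lid1 (a joint): Captive screw lid of jar1. It only turns, never rises or lifts off. Angle in rad unscrewed: 0 = tight at a hard stop, up to 3.4; clockwise from above tightens (lowers it). About 0.1 N m of friction, stays put; a canister not backed by stops may turn along. When tight, the black pointer on the lid points to the black mark at the canister's -x edge.
- jar2: Loose square white ceramic canister, 56 x 56 mm, sides 66 mm high, about 0.4 kg; on its axis a brass screw lid 44 mm in diameter from 69 to 89 mm above the underside (3 mm clear of the shoulder). Origin: centre of the underside; z up, x and y square to the flat sides. Two or three identical ones are present, at first standing on the counter at any yaw.
- lid2 (a joint): Captive screw lid of jar2. It only turns, never rises or lifts off. Angle in rad unscrewed: 0 = tight at a hard stop, up to 3.4; clockwise from above tightens (lowers it). About 0.1 N m of friction, stays put; a canister not backed by stops may turn along. When tight, the black pointer on the lid points to the black mark at the canister's -x edge.
- bay0 (a point): Point on the board's top surface where the centre of a canister's underside lies when it is fully home in bay 0 (left end, +y of the board), touching both its stops: the back rail on the board's +x side and the side stop on its +y side. Axes as the board's. The bay is open towards -x and -y.
- bay1 (a point): Point on the board's top surface where the centre of a canister's underside lies when it is fully home in bay 1 (middle of the board), touching both its stops: the back rail on the board's +x side and the side stop on its +y side. Axes as the board's. The bay is open towards -x and -y.
- bay2 (a point): Point on the board's top surface where the centre of a canister's underside lies when it is fully home in bay 2 (right end, -y of the board), touching both its stops: the back rail on the board's +x side and the side stop on its +y side. Axes as the board's. The bay is open towards -x and -y.
- board: Fixed bamboo board 150 (x) x 380 (y) mm, 12 mm thick, yaw within 0.2 rad; origin: centre of its underside; +x away from the robot, +y left. Stops stand 16 mm above its top: a far rail 14 mm thick, inner face at x = +50 mm, and three side stops 12 mm thick, x = -35 to +50 mm, with right-hand (-y) faces at y = +172, +52, -68 mm, making three bays 120 mm apart.
- scoop: Loose dark wooden scoop, 136 mm long, 50 g, at first lying in the middle bay. Straight handle 16 mm wide, 14 mm high, from x = -70 to +25 mm, lying on its support; round cup 42 mm in diameter, 24 mm high, centred at x = +45 mm. Origin: on the underside, 70 mm from the handle's end; x runs along the handle to the cup, z up. Grip it across the handle near the origin.
- tray: Fixed open steel utensil tray 200 (x) x 110 (y) mm outside, walls 4 mm thick and 22 mm high, floor about 4 mm thick; origin: centre of its underside, on the counter to the left of the board.
- bottle: Bystander: amber bottle, 68 mm in diameter, 190 mm high, origin at its underside. Leave it alone.
- honeyjar: Bystander: glass jar with a steel lid, 80 mm in diameter, 100 mm high, origin at its underside. Leave it alone.
- bowl: Bystander: white bowl, 120 mm across, 55 mm high, origin at its underside. Leave it alone.

How it is judged:
By the outcome, as a careful person would: the job done as asked, in the order asked, and still so for the second after the job is handed in, with the robot touching nothing.
Of jar0, jar1, jar2 only 2 to 3 are there at a start; the rules pass over those that are not, and their reading is None.
At some moment in a run one of jar0, jar1, jar2, scoop may be knocked a few centimetres aside while the robot is not near it.
Once in a run the grip may slacken for a moment while it holds something.
It also fails if it takes over 210 s, if anything falls off the work surface, if the arm or the gripper's body presses on something with over 40 N, if the wrist force passes 120 N, or if a joint passes its speed limit or range.

### The arm

A 6-joint arm with a two-finger parallel gripper is mounted at the origin on the work surface. World frame = base frame: x ahead of the robot, y to its left, z up, the work surface at z = 0. Lengths are in m, angles in rad, forces in N, time in s.
With the tool pointing down it reaches from about 0.425 to 0.95 m from the base axis. Payload 3.5 kg.
Tool frame: the origin (TCP) lies on the centre line of the jaws, within the pads' length; the fingertips stand 19 mm ahead of it and the grasp point (between the pads) is the TCP; z points along the fingers, y is the line along which they close (so a half turn about z gives the same grasp; the last joint's range is limited). The gripper opens to 85 mm and grips with 20 to 120 N. Pads are 22 mm wide; open, the fingers measure 114 mm over their backs; the gripper's body (76 mm by 85 mm) begins 54 mm behind the grasp point. The pads swing forward as they close: fully open they stand 13 mm farther back than shut.
Start: joints at [1.107, 0.286, 1.577, -0, 1.279, -0.15], TCP at [0.208, 0.642, 0.25] pointing down, gripper open.
Joint ranges: [-2.77, 2.77], [-0.9, 2.22], [0.21, 2.48], [-1.53, 4.67], [0.24, 2.81], [-2.84, 2.84]. Speed limits (rad/s): [2.79, 2.79, 3.14, 3.14, 3.14, 3.14].

### API

Orientations are given as a unit quaternion [x, y, z, w].
In Python, from plant import ctrl, imaging gives the robot as it stands. The module is installed in compiled form; this text tells all that it offers.
- The arm moves only by the shell command python3 -m handwheel 'ROWS' [OPENING] [FORCE]. ROWS is JSON, one flat list of numbers, 6 for each row, row after row: the shift along the world's x, y, z in units of 150 mm (1.0 is 150 mm), then the turn, a rotation vector about the world's x, y, z in units of 90 degrees (1.0 is 90 degrees). In form: [tx, ty, tz, rx, ry, rz, tx, ty, tz, rx, ry, rz, ...]. A call has 1 to 5 rows; each row shifts and turns the commanded pose from where the row before left it; what a row does not reach is not made up. A row lasts 1/12 s, in which the tool goes at most 41.7 mm and 7.16 degrees, less where a joint would pass 70% of its speed; a pose out of reach is approached as far as the arm can. A call with a number of a shift or a turn outside -1 to 1 is refused whole. A call with a gripper value outside its range is refused whole. OPENING is the opening, from 0 (shut) to 1 (fully open), set as the call begins (- or left out, the last holds). The fingers move at their own pace and stop on an object; FORCE is the grip in N (left out, the last holds). Time passes only in rows, so rows that do not move let the fingers close. It gives the time, the measured TCP pose, the force, the opening and the grip force at its end, in the units of the state.
- ctrl.get_state(): the state, without advancing time (a new reading comes with each control period).
- imaging.read_camera(name): name is "side" or "top" or "wrist"; returns (picture, depth): 480x640x3 uint8, blue, green, red; 480x640 float32, m along the optical axis (not along the pixel's ray), 0 where there is no reading.
- imaging.get_calibration(name): a dict with "fovy" (degrees; the focal length in pixels is half the picture's height over the tangent of half this angle, whatever the lens; pixels are square), "cx", "cy" (the principal point, pixels), "distortion" ([k1, k2, p1, p2, k3] as OpenCV has them; the pictures are not rectified), "R" (3x3) and "t" (3): a world point X has camera coordinates R X + t. Camera axes: x right, y down, z forward; pixel columns grow to the right and rows downward; lengths in m; the calibration is good to about 2 mm. A picture is of the moment at which its call begins: read the wrist's pose just before it. get_calibration takes no time and is no camera call; for the wrist camera it gives the pose at the moment of the call.
- ctrl.sign_off(): hands the job in; it is judged then, once.
The state is a dict: "time": time; "qpos": joint angles; "dq": joint speeds; "joint_efforts": joint torques, N m; "eef_pos": TCP position; "tcp_rot": TCP orientation; "contact_force": force on the tool from outside, world axes, zero at the start; "wrist_torque": the same for the moment, N m; "opening": opening from 0.0 (shut) to 1.0 (fully open); "finger_force": force on a finger pad.
Only numpy, scipy, OpenCV 4.12 (cv2) and the standard library are available. Lean on these libraries where they do the work, as an engineer would, in place of code of your own. Each camera call takes 0.05 s, during which the arm holds its last target. There are 200 camera calls.

## Working session

There is one attempt and no reset: what is moved stays moved. The work goes in short steps, Python scripts to look and compute and a shell command to move; the robot and the scene stay as the last step left them, time stands still between calls to the robot, and variables do not carry over. Pictures are saved under pics/ and viewed, at most 14 in all, crops included, and the job is handed in when it is done.

```bash
mkdir -p pics
cat > h.py <<'E'
import numpy as np, cv2, json
from plant import ctrl, imaging
def cam(name):
    c=imaging.get_calibration(name); img,d=imaging.read_camera(name); return c,img,d
def K(c):
    f=240/np.tan(np.radians(c["fovy"])/2); return np.array([[f,0,c["cx"]],[0,f,c["cy"]],[0,0,1.]])
def rays(c,uv):
    p=cv2.undistortPoints(np.array(uv,float).reshape(-1,1,2),K(c),np.array(c["distortion"],float)).reshape(-1,2)
    return np.c_[p,np.ones(len(p))]
def at_z(c,uv,z):
    R=np.array(c["R"]);t=np.array(c["t"]);d=rays(c,uv)@R;o=-R.T@t
    return o+d*((z-o[2])/d[:,2])[:,None]
def by_depth(c,uv,dep):
    R=np.array(c["R"]);t=np.array(c["t"]);r=rays(c,uv)
    z=np.array([dep[int(round(v)),int(round(u))] for u,v in uv]); return (r*z[:,None]-t)@R
def cloud(c,dep):
    R=np.array(c["R"]);t=np.array(c["t"]); v,u=np.mgrid[0:480,0:640]
    r=rays(c,np.c_[u.ravel(),v.ravel()]); return ((r*dep.ravel()[:,None]-t)@R).reshape(480,640,3)
def st():
    s=ctrl.get_state(); print({k:np.round(s[k],4).tolist() for k in("time","eef_pos","tcp_rot","contact_force","wrist_torque","opening","finger_force","qpos")})
    return s
E
python3 - <<'E'
from h import *
import pickle
st()
D={}
for n in("top","side","wrist"):
    c,i,d=cam(n); D[n]=(c,i,d); cv2.imwrite(f"pics/{n}0.png",i); print(n,c["fovy"],np.round(c["R"],3).tolist(),np.round(c["t"],3))
pickle.dump(D,open("d0.pkl","wb"))
E
```

```text
{'time': 0.0, 'eef_pos': [0.208, 0.6415, 0.2489], 'tcp_rot': [0.1562, 0.9877, -0.0012, -0.0004], 'contact_force': [0.8454, -0.3677, -0.2015], 'wrist_torque': [0.003, 0.0662, -0.0314], 'opening': 1.0006, 'finger_force': 0.0, 'qpos': [1.107, 0.2872, 1.5782, -0.0, 1.2786, -0.15]}
top 49.24276622870748 [[0.011, -1.0, 0.014], [-0.999, -0.012, -0.052], [0.053, -0.014, -0.999]] [-0.012  0.611  1.398]
side 43.09962231796339 [[0.982, -0.188, 0.006], [-0.114, -0.619, -0.777], [0.15, 0.763, -0.629]] [-0.616  0.125  1.233]
wrist 62.17127994651817 [[0.307, 0.952, -0.004], [0.912, -0.293, 0.286], [0.271, -0.091, -0.958]] [-0.673 -0.039  0.381]
```

View pics/top0.png

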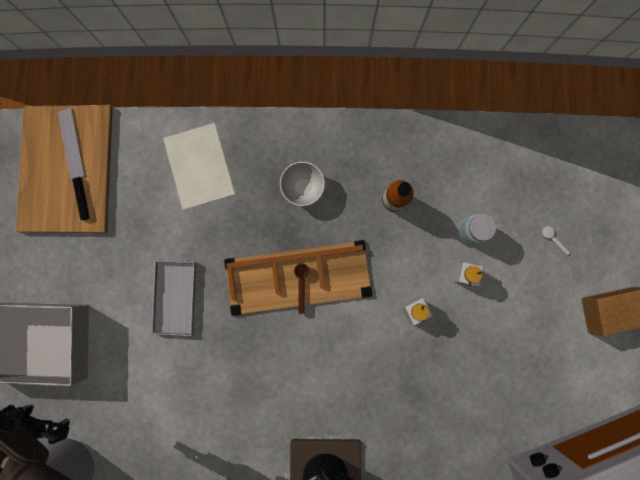

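View pics/side0.png

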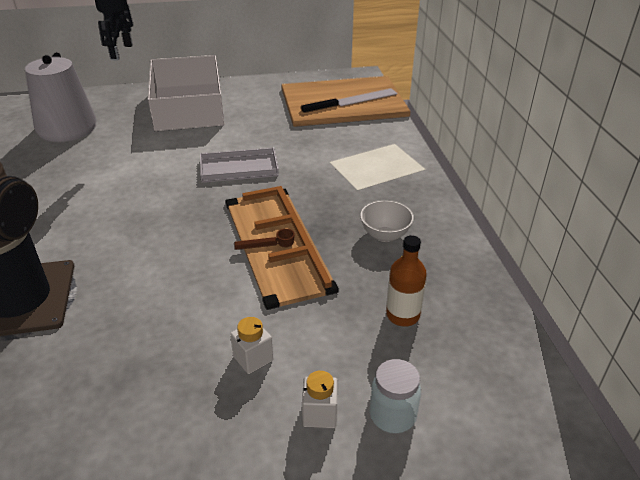

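The top view shows two canisters, at about (420,312) and (472,274). The board runs from (228,260) to (370,300), with the scoop in its middle bay at (302,290). The tray is at (175,298). The side view confirms there are only two canisters.

Run:
```python
from h import *
import pickle
D=pickle.load(open("d0.pkl","rb")); c,i,d=D["top"]
print("scoop cup,end",at_z(c,[(302,271),(302,312)],.02).round(3).tolist())
print("tray",at_z(c,[(155,262),(195,262),(193,336),(154,334)],.022).round(3).tolist())
print("board",at_z(c,[(366,242),(371,296),(232,315),(226,259)],.012).round(3).tolist())
print("lids",at_z(c,[(421,313),(474,274)],.089).round(3).tolist())
a=cv2.resize(i[230:325,215:345],None,fx=6,fy=6,interpolation=cv2.INTER_CUBIC);
b=cv2.resize(i[250:330,400:500],None,fx=6,fy=6,interpolation=cv2.INTER_CUBIC)
cv2.imwrite("pics/a.png",a)
P=cloud(c,d)
# lid clouds
for (u,v) in [(421,313),(474,274)]:
    q=P[v-20:v+20,u-20:u+20].reshape(-1,3); m=(q[:,2]>.08)&(q[:,2]<.1); k=q[m]; print(len(k),k.mean(0),k.min(0),k.max(0))
    m=(q[:,2]>.055)&(q[:,2]<.1);print(q[m].min(0),q[m].max(0),cv2.minAreaRect((q[m][:,:2]*1000).astype(np.float32)))
```

```text
scoop cup,end [[0.549, 0.066, 0.02], [0.439, 0.064, 0.02]]
tray [[0.568, 0.464, 0.022], [0.57, 0.354, 0.022], [0.371, 0.356, 0.022], [0.374, 0.462, 0.022]]
board [[0.63, -0.107, 0.012], [0.484, -0.121, 0.012], [0.428, 0.253, 0.012], [0.579, 0.272, 0.012]]
lids [[0.444, -0.243, 0.089], [0.545, -0.381, 0.089]]
219 [ 0.44695165 -0.24091261  0.08893154] [ 0.42610447 -0.26186218  0.08007277] [ 0.46701089 -0.21990741  0.09773957]
[ 0.41335512 -0.27479323  0.05560879] [ 0.48140817 -0.2059105   0.09773957] ((446.6225280761719, -241.22593688964844), (54.698211669921875, 57.039066314697266), 26.895233154296875)
227 [ 0.54554593 -0.37908897  0.08846224] [ 0.5269431  -0.40353681  0.08072721] [ 0.56594851 -0.35844944  0.09478358]
[ 0.51629846 -0.41337118  0.05514887] [ 0.57692861 -0.34728713  0.09478358] ((544.4671630859375, -380.09228515625), (57.81607437133789, 56.794551849365234), 77.0965347290039)
```

View pics/a.png

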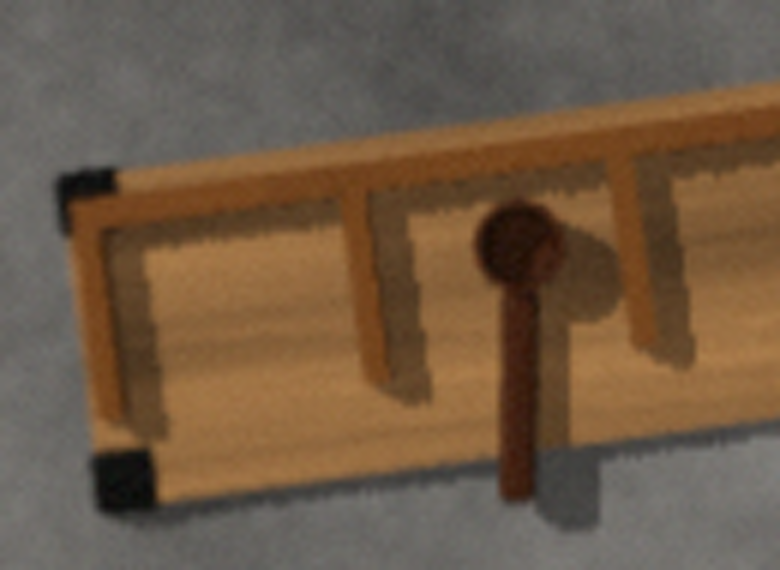

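```bash
python3 -m handwheel '[0.124,-0.24,0,0,0,0.0125, 0.124,-0.24,0,0,0,0.0125, 0.124,-0.24,0,0,0,0.0125, 0.124,-0.24,0,0,0,0.0125, 0.124,-0.24,0,0,0,0.0125]' 1 40
python3 -m handwheel '[0.124,-0.24,0,0,0,0.0125, 0.124,-0.24,0,0,0,0.0125, 0.124,-0.24,0,0,0,0.0125, 0.124,-0.24,0,0,0,0.0125, 0.124,-0.24,0,0,0,0.0125]' >/dev/null
python3 -m handwheel '[0.124,-0.24,0,0,0,0.0125, 0.124,-0.24,0,0,0,0.0125, 0.124,-0.24,0,0,0,0.0125, 0.124,-0.24,0,0,0,0.0125, 0.124,-0.24,0,0,0,0.0125]' >/dev/null
python3 -m handwheel '[0.124,-0.24,0,0,0,0.0125,0,0,0,0,0,0,0,0,0,0,0,0]'
python3 - <<'E'
from h import *
import pickle
st(); c,i,d=cam("wrist"); pickle.dump((c,i,d),open("w1.pkl","wb")); cv2.imwrite("pics/w1.png",i)
E
```

```text
time: 0.57
eef_pos: [0.3015, 0.4602, 0.2498]
tcp_rot: [0.107, 0.994, -0.0, -0.0]
contact_force: [0.1, -0.2, 0.2]
opening: 1.004
finger_force: 0.0
time: 1.65
eef_pos: [0.5063, 0.0642, 0.2499]
tcp_rot: [0.002, 1.0, 0.0, -0.0]
contact_force: [0.4, 0.4, 0.4]
opening: 1.0
finger_force: 0.0
{'time': 1.65, 'eef_pos': [0.5063, 0.0642, 0.2499], 'tcp_rot': [0.002, 1.0, 0.0002, -0.0005], 'contact_force': [0.3715, 0.3996, 0.3503], 'wrist_torque': [-0.0213, 0.0559, -0.041], 'opening': 0.9999, 'finger_force': 0.0, 'qpos': [-0.0729, -0.0806, 1.9751, 0.0002, 1.2481, -1.6398]}
```

View pics/w1.png

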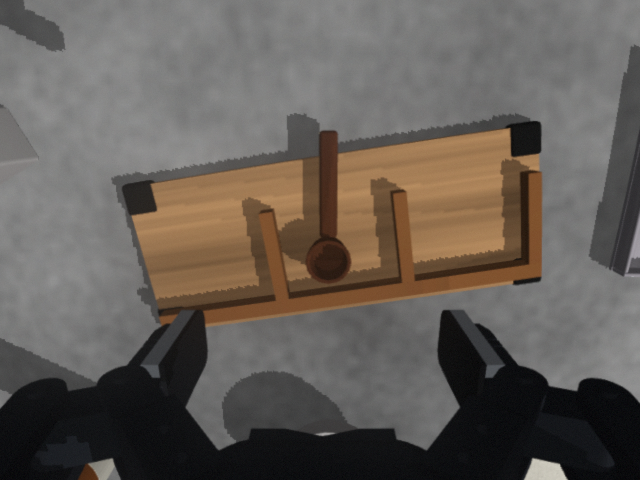

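The wrist view shows the scoop with its cup at (328,260) and handle end at (328,133). The stops' top faces are clear, with the rail from (160,315) to (530,275). I'll fit the board pose to the depth.

```bash
cat > fit.py <<'E'
from h import *
from scipy.optimize import least_squares
rects=[(50,64,-190,190),(-35,50,172,184),(-35,50,52,64),(-35,50,-68,-56)]
def fit_board(c,i,d,p0=(.53,.074,.131)):
    P=cloud(c,d).reshape(-1,3); col=i.reshape(-1,3).astype(int)
    m=(d.ravel()>0)&(P[:,2]>.024)&(P[:,2]<.034)&(np.hypot(P[:,0]-p0[0],P[:,1]-p0[1])<.22)&(col[:,2]>75)&(col[:,2]-col[:,0]>30)
    Q=P[m]
    def r(p):
        a=p[2];e=(Q[:,:2]-p[:2])*1000;X=e[:,0]*np.cos(a)+e[:,1]*np.sin(a);Y=-e[:,0]*np.sin(a)+e[:,1]*np.cos(a)
        D=[np.hypot(np.maximum(0,np.maximum(x0-X,X-x1)),np.maximum(0,np.maximum(y0-Y,Y-y1))) for x0,x1,y0,y1 in rects]
        # bias toward rectangle centrelines to keep it centred
        C=[np.hypot(np.maximum(0,abs(X-(x0+x1)/2)-max(0,(x1-x0)/2-6)),np.maximum(0,abs(Y-(y0+y1)/2)-max(0,(y1-y0)/2-6))) for x0,x1,y0,y1 in rects]
        return np.min(D,0)+.1*np.min(C,0)
    s=least_squares(r,p0,x_scale=[.01,.01,.05],diff_step=1e-3,loss="soft_l1"); return s.x,len(Q),np.median(Q[:,2]),np.mean(r(s.x))
E
python3 - <<'E'
from fit import *
import pickle
for n,(c,i,d) in (("w",pickle.load(open("w1.pkl","rb"))),("t",pickle.load(open("d0.pkl","rb"))["top"])):
    f=fit_board(c,i,d); print(n,f)
    p=f[0];a=p[2];R=np.array([[np.cos(a),-np.sin(a)],[np.sin(a),np.cos(a)]])
    for b in(.144,.024,-.096): print(p[:2]+R@[.022,b])
    if n=="w":
        cr={"outerfrontleft":(541,123),"frontright":(122,187)}
        for k,v in cr.items(): print(k,at_z(c,[v],.012)[0],p[:2]+R@[-.075,.19 if "left" in k else -.19])
        e=at_z(c,[(528,172),(402,192),(410,280),(528,264),(285,297),(262,212)],.028)[:,:2]; print(((e-p[:2])@R*1000).round(1))
        q=at_z(c,[(328,260)],.036),at_z(c,[(328,132)],.026),at_z(c,[(328,232)],.026); print(q)
        print("lid/tray",at_z(c,[(600,250)],.022))
E
```

```text
w (array([0.53338185, 0.077619  , 0.1568163 ]), 9296, np.float64(0.02914266705837663), np.float64(5.52164020382796))
[0.53262279 0.22328789]
[0.55136371 0.10476035]
[ 0.57010464 -0.01376719]
outerfrontleft [0.43089933 0.25897863 0.012     ] [0.429629   0.25357453]
frontright [ 0.4874736  -0.12167542  0.012     ] [ 0.48897527 -0.12176268]
[[-33.9 174.3]
 [-33.4  62.4]
 [ 50.5  61.4]
 [ 52.5 173.1]
 [ 48.9 -57.5]
 [-35.2 -62.6]]
(array([[0.55085089, 0.069041  , 0.036     ]]), array([[0.43965525, 0.06898751, 0.026     ]]), array([[0.52745257, 0.06912838, 0.026     ]]))
lid/tray [[0.54657564 0.32937121 0.022     ]]
t (array([0.53065932, 0.07726503, 0.15133744]), 1041, np.float64(0.027916768729521473), np.float64(2.0513718026633123))
[0.53069837 0.22293589]
[0.54878962 0.10430745]
[ 0.56688087 -0.01432099]
```

```bash
python3 -m handwheel '[0.02,0.033,-0.23,0,0,0, 0,0,-0.23,0,0,0, 0,0,-0.23,0,0,0, 0,0,-0.23,0,0,0, 0,0,-0.2,0,0,0]' 0.45 40
python3 -m handwheel '[0,0,-0.15,0,0,0, 0,0,-0.157,0,0,0,0,0,0,0,0,0,0,0,0,0,0,0]'
python3 -m handwheel '[0,0,0,0,0,0,0,0,0,0,0,0,0,0,0,0,0,0,0,0,0,0,0,0]' 0 40
python3 -m handwheel '[0,0,0,0,0,0,0,0,0,0,0,0,0,0,0,0,0,0,0,0,0,0,0,0]'
python3 -m handwheel '[0,0,0.1,0,0,0,0,0,0.2,0,0,0,0,0,0.2,0,0,0,0,0,0.1,0,0,0,0,0,0,0,0,0]'
```

```text
time: 2.12
eef_pos: [0.5072, 0.0729, 0.0802]
tcp_rot: [-0.001, 1.0, 0.0, -0.001]
contact_force: [0.6, 0.7, 0.4]
opening: 0.451
finger_force: 0.0
time: 2.45
eef_pos: [0.5072, 0.0724, 0.0352]
tcp_rot: [-0.001, 1.0, 0.0, -0.002]
contact_force: [0.9, 0.2, -0.2]
opening: 0.446
finger_force: 0.0
time: 2.78
eef_pos: [0.5105, 0.0713, 0.0385]
tcp_rot: [-0.0, 1.0, 0.0, 0.002]
contact_force: [-1.4, 1.3, 6.5]
opening: 0.172
finger_force: 41.2
time: 3.12
eef_pos: [0.5106, 0.0713, 0.0385]
tcp_rot: [0.0, 1.0, 0.0, 0.002]
contact_force: [-0.3, 2.0, 8.0]
opening: 0.174
finger_force: 41.3
time: 3.53
eef_pos: [0.512, 0.0707, 0.1312]
tcp_rot: [-0.0, 1.0, -0.0, 0.005]
contact_force: [0.7, 0.2, -0.5]
opening: 0.168
finger_force: 40.5
```

```bash
python3 -m handwheel '[-0.0267,0.2253,0,0,0,0,-0.0267,0.2253,0,0,0,0,-0.0267,0.2253,0,0,0,0,-0.0267,0.2253,0,0,0,0,-0.0267,0.2253,0,0,0,0]'
python3 -m handwheel '[-0.0267,0.2253,0,0,0,0,-0.0267,0.2253,0,0,0,0,-0.0267,0.2253,0,0,0,0,-0.0267,0.2253,0,0,0,0,-0.0267,0.2253,0,0,0,0]'
python3 -m handwheel '[0,0,0,0,0,0,0,0,-0.2,0,0,0,0,0,-0.2,0,0,0,0,0,-0.2,0,0,0,0,0,0,0,0,0]'
python3 - <<'E'
from h import *
c,i,d=cam("top"); cv2.imwrite("pics/t1.png",cv2.resize(i[240:350,130:250],None,fx=5,fy=5))
E
```

```text
time: 3.95
eef_pos: [0.4877, 0.241, 0.1248]
tcp_rot: [0.0, 1.0, -0.0, -0.001]
contact_force: [1.3, -0.3, -0.0]
opening: 0.17
finger_force: 40.5
time: 4.37
eef_pos: [0.4676, 0.41, 0.1244]
tcp_rot: [-0.0, 1.0, -0.001, -0.001]
contact_force: [0.5, -0.2, -0.4]
opening: 0.17
finger_force: 40.5
time: 4.78
eef_pos: [0.4665, 0.4073, 0.0305]
tcp_rot: [0.0, 1.0, -0.002, -0.003]
contact_force: [-1.0, -1.0, -0.4]
opening: 0.171
finger_force: 44.0
```

View pics/t1.png

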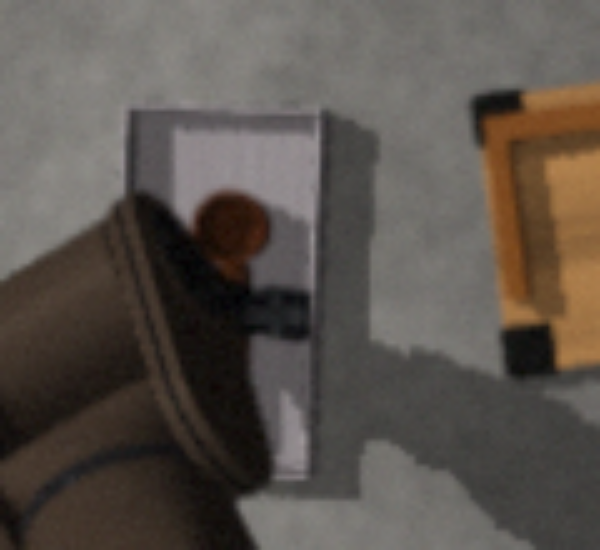

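The tray view shows the scoop's cup centred at (232,225), between walls at x≈130 and x≈320. I'll release it and move over to the canisters.

```bash
python3 -m handwheel '[0,0,0,0,0,0,0,0,0,0,0,0,0,0,0,0,0,0,0,0,0.1,0,0,0,0,0,0.2,0,0,0]' 0.45 
python3 -m handwheel '[0,0,0.26,0,0,0,0,0,0.26,0,0,0,0,0,0.26,0,0,0,0,0,0.26,0,0,0,0,0,0.26,0,0,0]' 0.45 
for k in 1; do
python3 -m handwheel '[0.021,-0.239,0,0,0,0,0.021,-0.239,0,0,0,0,0.021,-0.239,0,0,0,0,0.021,-0.239,0,0,0,0,0.021,-0.239,0,0,0,0]' 1
python3 -m handwheel '[0.021,-0.239,0,0,0,0,0.021,-0.239,0,0,0,0,0.021,-0.239,0,0,0,0,0.021,-0.239,0,0,0,0,0.021,-0.239,0,0,0,0]'
python3 -m handwheel '[0.021,-0.239,0,0,0,0,0.021,-0.239,0,0,0,0,0.021,-0.239,0,0,0,0,0.021,-0.239,0,0,0,0,0.021,-0.239,0,0,0,0]'
python3 -m handwheel '[0.021,-0.239,0,0,0,0,0.021,-0.239,0,0,0,0,0.021,-0.239,0,0,0,0,0.021,-0.239,0,0,0,0,0.021,-0.239,0,0,0,0]'
done | grep -A2 time
python3 - <<'E'
from h import *
import pickle
st(); c,i,d=cam("wrist"); pickle.dump((c,i,d),open("w2.pkl","wb")); cv2.imwrite("pics/w2.png",i)
c,i,d=cam("top"); pickle.dump((c,i,d),open("t2.pkl","wb"))
cv2.imwrite("pics/t2.png",i)
E
```

```text
time: 5.25
eef_pos: [0.4665, 0.4071, 0.0785]
tcp_rot: [-0.0, 1.0, -0.002, -0.003]
contact_force: [-0.2, -0.6, -0.2]
opening: 0.446
finger_force: 0.0
time: 5.67
eef_pos: [0.4685, 0.4086, 0.2797]
tcp_rot: [-0.0, 1.0, 0.0, 0.001]
contact_force: [0.2, 0.9, 0.4]
opening: 0.452
finger_force: 0.0
time: 6.08
eef_pos: [0.4843, 0.2281, 0.2777]
tcp_rot: [-0.0, 1.0, 0.0, 0.001]
--
time: 6.5
eef_pos: [0.5001, 0.0487, 0.2777]
tcp_rot: [-0.0, 1.0, -0.0, 0.001]
--
time: 6.92
eef_pos: [0.5158, -0.1307, 0.2777]
tcp_rot: [-0.0, 1.0, -0.001, 0.001]
--
time: 7.33
eef_pos: [0.5315, -0.31, 0.2777]
tcp_rot: [0.0, 1.0, -0.001, 0.001]
{'time': 7.3333, 'eef_pos': [0.5315, -0.31, 0.2777], 'tcp_rot': [0.0, 1.0, -0.0007, 0.0007], 'contact_force': [1.1231, 0.2352, 0.0206], 'wrist_torque': [0.0285, -0.0014, 0.0229], 'opening': 1.0024, 'finger_force': 0.0, 'qpos': [-0.6926, 0.1355, 1.7029, -0.0001, 1.3012, -2.2634]}
```

View pics/w2.png

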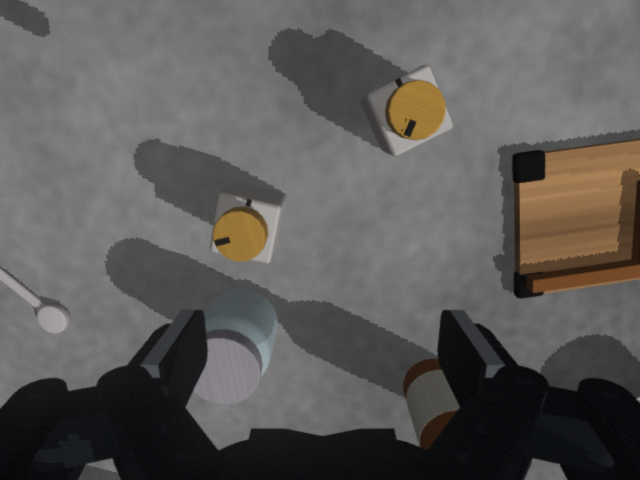

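The wrist view shows jar A's lid at (416,110) with pointer (410,128) and mark (399,83). Jar B's lid is at (240,234) with pointer (222,241) and mark (248,203).

```bash
cat > jars.py <<'E'
from h import *
def jar(c,d,uvlid,mark=None,ptr=None,zb=0):
    P=cloud(c,d); lid=at_z(c,[uvlid],.089+zb)[0]
    q=P.reshape(-1,3)[(d.ravel()>0)&(np.hypot(*(P.reshape(-1,3)[:,:2]-lid[:2]).T)<.05)]
    L=q[(q[:,2]>.083+zb)&(q[:,2]<.096+zb)]; cc,rad=cv2.minEnclosingCircle((L[:,:2]*1000).astype(np.float32))
    S=q[(q[:,2]>.06+zb)&(q[:,2]<.096+zb)]; r=cv2.minAreaRect((S[:,:2]*1000).astype(np.float32))
    print("lid px",lid.round(4),"circle",np.round(cc,1),round(rad,1),"zmed",round(float(np.median(L[:,2])),4),"rect",np.round(r[0],1),np.round(r[1],1),round(r[2],1))
    if mark: m=at_z(c,[mark],.066+zb)[0]-lid; a1=np.degrees(np.arctan2(m[1],m[0])); print("mark dir",a1.round(1),np.hypot(*m[:2]).round(4))
    if ptr: m=at_z(c,[ptr],.089+zb)[0]-lid; a2=np.degrees(np.arctan2(m[1],m[0])); print("ptr dir",a2.round(1),np.hypot(*m[:2]).round(4))
    if mark and ptr: print("ptr-mark deg",(a2-a1)%360)
E
python3 - <<'E'
from jars import *
import pickle
c,i,d=pickle.load(open("w2.pkl","rb"))
jar(c,d,(416.5,110),(399,83),(410,128)); jar(c,d,(240,234.5),(248,203),(222,241))
E
```

```text
lid px [ 0.4482 -0.2396  0.089 ] circle [ 448.4 -239.5] 22.0 zmed 0.0902 rect [ 448.2 -239.7] [56.6 56.5] 26.7
mark dir -154.7 0.0236
ptr dir -17.5 0.0138
ptr-mark deg 137.1901105354578
lid px [ 0.5459 -0.3779  0.089 ] circle [ 546.9 -378.7] 22.0 zmed 0.0903 rect [ 546.8 -378.8] [56.6 56.2] 77.6
mark dir 170.8 0.022
ptr dir -69.9 0.0162
ptr-mark deg 119.30046187407012
```

```bash
python3 -m handwheel '[-0.111,0.094,0,0,0,0.0594,-0.111,0.094,0,0,0,0.0594,-0.111,0.094,0,0,0,0.0594,-0.111,0.094,0,0,0,0.0594,-0.111,0.094,0,0,0,0.0594]' 1 60
python3 -m handwheel '[0,0,-0.22,0,0,0,0,0,-0.22,0,0,0,0,0,-0.22,0,0,0,0,0,-0.22,0,0,0,0,0,0,0,0,0]'
python3 - <<'E'
from h import *
from scipy.spatial.transform import Rotation as Ro
s=st(); y=Ro.from_quat(s["tcp_rot"]).as_matrix(); print(np.degrees(np.arctan2(y[1,1],y[0,1])))
E
```

```text
time: 7.85
eef_pos: [0.4476, -0.2361, 0.277]
tcp_rot: [-0.234, 0.972, -0.0, 0.0]
contact_force: [-0.6, -0.5, 0.2]
opening: 1.001
finger_force: 0.0
time: 8.27
eef_pos: [0.4447, -0.2337, 0.1382]
tcp_rot: [-0.232, 0.973, 0.005, -0.004]
contact_force: [-0.4, 1.2, -2.3]
opening: 0.999
finger_force: 0.0
{'time': 8.2667, 'eef_pos': [0.4447, -0.2337, 0.1382], 'tcp_rot': [-0.2316, 0.9728, 0.0051, -0.0038], 'contact_force': [-0.3841, 1.2369, -2.3309], 'wrist_torque': [0.0193, 0.0442, -0.0109], 'opening': 0.9988, 'finger_force': 0.0, 'qpos': [-0.6862, 0.0368, 2.0793, 0.0001, 1.0381, -2.7244]}
116.7763701522062
```

```bash
python3 -m handwheel '[0,0,0,0,0,0,0,0,0,0,0,0]'
python3 -m handwheel '[0,0,0,0,0,0,0,0,0,0,0,0]'
```

```text
time: 8.43
eef_pos: [0.4496, -0.238, 0.1466]
tcp_rot: [-0.231, 0.973, -0.001, 0.001]
contact_force: [0.4, -0.4, 1.1]
opening: 1.004
finger_force: 0.0
time: 8.6
eef_pos: [0.45, -0.2386, 0.1472]
tcp_rot: [-0.231, 0.973, -0.002, 0.002]
contact_force: [-0.1, -0.4, 0.5]
opening: 0.999
finger_force: 0.0
```

```bash
python3 -m handwheel '[-0.01,-0.006,-0.2,0,0,0,0,0,-0.2,0,0,0,0,0,-0.15,0,0,0,0,0,-0.15,0,0,0,0,0,0,0,0,0]'
python3 -m handwheel '[0,0,0,0,0,0,0,0,0,0,0,0,0,0,0,0,0,0,0,0,0,0,0,0]' 0 60
python3 -m handwheel '[0,0,0,0,0,0,0,0,0,0,0,0,0,0,0,0,0,0,0,0,0,0,0,0]' 0 60
python3 -m handwheel '[0,0,0.1,0,0,0,0,0,0.2,0,0,0,0,0,0.2,0,0,0,0,0,0,0,0,0,0,0,0,0,0,0]'
python3 - <<'E'
from h import *
from scipy.spatial.transform import Rotation as Ro
s=st(); y=Ro.from_quat(s["tcp_rot"]).as_matrix(); print(np.degrees(np.arctan2(y[1,1],y[0,1])))
E
```

```text
time: 9.02
eef_pos: [0.4458, -0.2375, 0.0369]
tcp_rot: [-0.231, 0.973, 0.002, -0.001]
contact_force: [-0.8, 1.0, 0.1]
opening: 1.0
finger_force: 0.0
time: 9.35
eef_pos: [0.4486, -0.2395, 0.0417]
tcp_rot: [-0.231, 0.973, -0.002, 0.001]
contact_force: [0.6, 0.2, 3.0]
opening: 0.654
finger_force: 64.3
time: 9.68
eef_pos: [0.4485, -0.2395, 0.0417]
tcp_rot: [-0.231, 0.973, -0.001, 0.001]
contact_force: [-0.3, 0.9, 6.7]
opening: 0.649
finger_force: 64.3
time: 10.1
eef_pos: [0.448, -0.2392, 0.1161]
tcp_rot: [-0.231, 0.973, -0.002, 0.001]
contact_force: [-0.2, 0.2, -4.7]
opening: 0.646
finger_force: 64.1
{'time': 10.1, 'eef_pos': [0.448, -0.2392, 0.1161], 'tcp_rot': [-0.2314, 0.9729, -0.0018, 0.0013], 'contact_force': [-0.2343, 0.2342, -4.6713], 'wrist_torque': [0.0341, 0.027, 0.0302], 'opening': 0.6461, 'finger_force': 64.0816, 'qpos': [-0.6903, 0.0734, 2.0876, -0.0001, 0.9761, -2.7281]}
116.75848407172214
```

```bash
python3 -m handwheel '[0.0918,0.178,0,0,0,-0.025,0.0918,0.178,0,0,0,-0.025,0.0918,0.178,0,0,0,-0.025,0.0918,0.178,0,0,0,-0.025,0,0,0,0,0,0]'
python3 -m handwheel '[0.0918,0.178,0,0,0,-0.025,0.0918,0.178,0,0,0,-0.025,0.0918,0.178,0,0,0,-0.025,0.0918,0.178,0,0,0,-0.025,0,0,0,0,0,0]'
python3 -m handwheel '[0,0,0,0,0,0,0,0,-0.1,0,0,0,0,0,-0.1,0,0,0,0,0,-0.1,0,0,0,0,0,0,0,0,0]'
python3 -m handwheel '[0,0,0,0,0,0,0,0,-0.04,0,0,0,0,0,-0.04,0,0,0,0,0,0,0,0,0]'
python3 - <<'E'
from h import *
from scipy.spatial.transform import Rotation as Ro
s=st(); y=Ro.from_quat(s["tcp_rot"]).as_matrix(); print(np.degrees(np.arctan2(y[1,1],y[0,1])))
c,i,d=cam("side"); cv2.imwrite("pics/s2.png",cv2.resize(i[160:330,200:360],None,fx=3.5,fy=3.5,interpolation=cv2.INTER_CUBIC))
E
```

```text
time: 10.52
eef_pos: [0.5018, -0.127, 0.1116]
tcp_rot: [-0.155, 0.988, 0.002, -0.001]
contact_force: [0.1, 0.4, -3.6]
opening: 0.646
finger_force: 64.1
time: 10.93
eef_pos: [0.5573, -0.021, 0.1121]
tcp_rot: [-0.077, 0.997, 0.001, -0.001]
contact_force: [-0.8, 0.5, -3.3]
opening: 0.647
finger_force: 64.4
time: 11.35
eef_pos: [0.5531, -0.0254, 0.0645]
tcp_rot: [-0.076, 0.997, 0.001, -0.005]
contact_force: [-1.1, -0.3, -4.2]
opening: 0.647
finger_force: 64.3
time: 11.68
eef_pos: [0.5567, -0.0251, 0.0566]
tcp_rot: [-0.076, 0.997, 0.0, -0.001]
contact_force: [-0.3, 0.0, -4.0]
opening: 0.649
finger_force: 64.4
{'time': 11.6833, 'eef_pos': [0.5567, -0.0251, 0.0566], 'tcp_rot': [-0.0761, 0.9971, 0.0001, -0.0006], 'contact_force': [-0.2987, 0.0122, -4.0254], 'wrist_torque': [0.0104, 0.034, 0.0117], 'opening': 0.6487, 'finger_force': 64.366, 'qpos': [-0.227, 0.2734, 1.9865, -0.0001, 0.8828, -1.9502]}
98.73300593101982
```

View pics/s2.png

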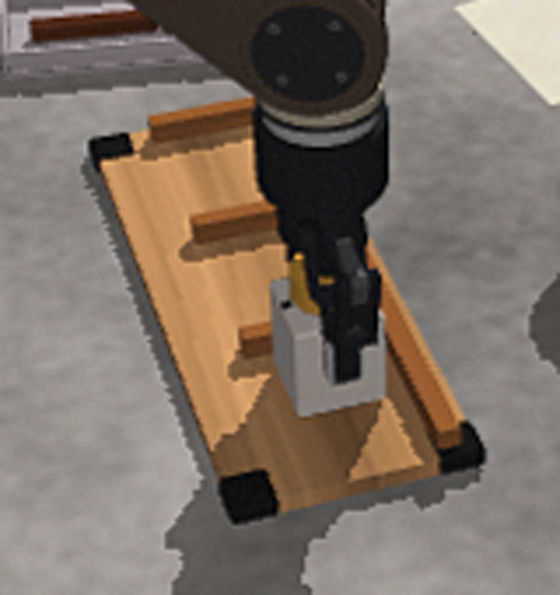

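```bash
python3 -m handwheel '[0,0,-0.018,0,0,0,0,0,0,0,0,0,0,0,0,0,0,0]' | grep -E "eef|cont"
python3 -m handwheel '[0.0264,0.004,0,0,0,0,0,0,0,0,0,0,0,0,0,0,0,0]'| grep -E "eef|cont"
python3 -m handwheel '[0.0264,0.004,0,0,0,0,0,0,0,0,0,0,0,0,0,0,0,0]'| grep -E "eef|cont"
python3 -m handwheel '[0.0132,0.002,0,0,0,0,0,0,0,0,0,0,0,0,0,0,0,0]'| grep -E "eef|cont"
```

```text
eef_pos: [0.5574, -0.0248, 0.0547]
contact_force: [0.1, -0.1, -3.1]
eef_pos: [0.5618, -0.0243, 0.0549]
contact_force: [0.9, 0.2, -3.9]
eef_pos: [0.5655, -0.0237, 0.0547]
contact_force: [0.5, -0.5, -3.9]
eef_pos: [0.5673, -0.0233, 0.0546]
contact_force: [0.1, 0.3, -3.9]
```

```bash
python3 -m handwheel '[0,0,-0.012,0,0,0,0,0,0,0,0,0,0,0,0,0,0,0]' | grep -E "eef|cont"
python3 -m handwheel '[0.0132,0.002,0,0,0,0,0,0,0,0,0,0,0,0,0,0,0,0]'| grep -E "eef|cont"
python3 -m handwheel '[0.0132,0.002,0,0,0,0,0,0,0,0,0,0,0,0,0,0,0,0]'| grep -E "eef|cont"
python3 -m handwheel '[0.0132,0.002,0,0,0,0,0,0,0,0,0,0,0,0,0,0,0,0]'| grep -E "eef|cont|rot"
```

```text
eef_pos: [0.5675, -0.0234, 0.0538]
contact_force: [-3.8, 0.7, 3.5]
eef_pos: [0.5693, -0.0232, 0.0538]
contact_force: [-4.5, -0.4, 6.4]
eef_pos: [0.5712, -0.023, 0.0538]
contact_force: [-5.0, 0.5, 6.4]
eef_pos: [0.5715, -0.023, 0.0539]
tcp_rot: [-0.076, 0.997, -0.0, -0.003]
contact_force: [-10.9, -2.2, 11.9]
```

```bash
python3 -m handwheel '[-0.004,0.0264,0.006,0,0,0,0,0,0,0,0,0,0,0,0,0,0,0]' | grep -E "eef|cont"
python3 -m handwheel '[-0.004,0.0264,0,0,0,0,0,0,0,0,0,0,0,0,0,0,0,0]'| grep -E "eef|cont"
python3 -m handwheel '[-0.002,0.0132,0,0,0,0,0,0,0,0,0,0,0,0,0,0,0,0]'| grep -E "eef|cont"
python3 -m handwheel '[-0.002,0.0132,0,0,0,0,0,0,0,0,0,0,0,0,0,0,0,0]'| grep -E "eef|cont|rot"
```

```text
eef_pos: [0.571, -0.0201, 0.0539]
contact_force: [-8.0, -5.9, 6.1]
eef_pos: [0.5706, -0.017, 0.0539]
contact_force: [-7.3, -8.2, 4.9]
eef_pos: [0.5704, -0.0155, 0.0539]
contact_force: [-7.4, -10.2, 4.9]
eef_pos: [0.5701, -0.0137, 0.0539]
tcp_rot: [-0.076, 0.997, -0.003, -0.002]
contact_force: [-7.1, -9.0, 5.4]
```

```bash
python3 -m handwheel '[-0.002,0.0132,0,0,0,0,0,0,0,0,0,0,0,0,0,0,0,0]'| grep -E "eef|cont"
python3 -m handwheel '[-0.002,0.0132,0,0,0,0,0,0,0,0,0,0,0,0,0,0,0,0]'| grep -E "eef|cont|rot"
python3 -m handwheel '[-0.001,0.0066,0,0,0,0,0,0,0,0,0,0,0,0,0,0,0,0]'| grep -E "eef|cont|rot"
python3 -m handwheel '[-0.001,0.0066,0,0,0,0,0,0,0,0,0,0,0,0,0,0,0,0]'| grep -E "eef|cont|rot"
```

```text
eef_pos: [0.5698, -0.0119, 0.0539]
contact_force: [-6.9, -9.7, 4.9]
eef_pos: [0.5699, -0.0117, 0.054]
tcp_rot: [-0.077, 0.997, -0.004, -0.002]
contact_force: [-7.5, -15.9, 4.0]
eef_pos: [0.5698, -0.0116, 0.0541]
tcp_rot: [-0.077, 0.997, -0.005, -0.002]
contact_force: [-6.6, -19.8, 3.6]
eef_pos: [0.5698, -0.0115, 0.0541]
tcp_rot: [-0.077, 0.997, -0.006, -0.002]
contact_force: [-6.6, -22.4, 3.2]
```

```bash
python3 -m handwheel '[0.001,-0.008,0,0,0,0,0,0,0,0,0,0]' | grep -E "eef|cont"
python3 -m handwheel '[0,0,0,0,0,0,0,0,0,0,0,0,0,0,0,0,0,0,0,0,0.1,0,0,0,0,0,0.2,0,0,0]' 1 60 | grep -E "eef|cont"
python3 -m handwheel '[0,0,0.25,0,0,0,0,0,0.25,0,0,0,0,0,0.25,0,0,0,0,0,0.25,0,0,0,0,0,0,0,0,0]' | grep -E "eef|cont"
python3 - <<'E'
from jars import *
import pickle
r=cam("wrist"); pickle.dump(r,open("w3.pkl","wb")); cv2.imwrite("pics/w3.png",r[1])
E
python3 -m handwheel '[-0.014,-0.2225,0,0,0,-0.0213,-0.014,-0.2225,0,0,0,-0.0213,-0.014,-0.2225,0,0,0,-0.0213,-0.014,-0.2225,0,0,0,-0.0213,-0.014,-0.2225,0,0,0,-0.0213]' | grep -E "eef|cont"
python3 -m handwheel '[-0.014,-0.2225,0,0,0,-0.0213,-0.014,-0.2225,0,0,0,-0.0213,-0.014,-0.2225,0,0,0,-0.0213,-0.014,-0.2225,0,0,0,-0.0213,-0.014,-0.2225,0,0,0,-0.0213]' | grep -E "eef|cont"
python3 -m handwheel '[-0.014,-0.2225,0,0,0,-0.0213,0,0,0,0,0,0,0,0,0,0,0,0,0,0,0,0,0,0,0,0,0,0,0,0]' | grep -E "eef|cont"
python3 - <<'E'
from jars import *
import pickle
st();r=cam("wrist"); pickle.dump(r,open("w4.pkl","wb")); cv2.imwrite("pics/w4.png",r[1])
from scipy.ndimage import label
c,i,d=r;P=cloud(c,d);m=(d>0)&(P[...,2]>.083)&(P[...,2]<.095)&(i[...,2]>120)&(i[...,0]<80);v,u=np.nonzero(m);print(len(u),np.median(u),np.median(v))
jar(c,d,(np.median(u),np.median(v)))
E
```

```text
eef_pos: [0.5699, -0.0116, 0.0541]
contact_force: [-6.3, -18.3, 4.0]
eef_pos: [0.5676, -0.0047, 0.0949]
contact_force: [0.7, 0.6, -0.2]
eef_pos: [0.575, -0.0057, 0.2591]
contact_force: [2.0, -0.3, 1.0]
eef_pos: [0.5595, -0.1732, 0.2468]
contact_force: [-0.3, 0.2, 0.1]
eef_pos: [0.5491, -0.3403, 0.2465]
contact_force: [0.5, 0.2, 0.2]
eef_pos: [0.5477, -0.3713, 0.2477]
contact_force: [-0.0, 0.3, 0.1]
{'time': 18.0333, 'eef_pos': [0.5477, -0.3713, 0.2477], 'tcp_rot': [0.1066, 0.9943, 0.0007, -0.0005], 'contact_force': [-0.0002, 0.292, 0.1148], 'wrist_torque': [0.0024, 0.0287, -0.0146], 'opening': 0.9963, 'finger_force': 0.0, 'qpos': [-0.749, 0.2603, 1.6133, 0.0005, 1.2696, -2.1064]}
2362 313.0 227.0
lid px [ 0.5461 -0.3779  0.089 ] circle [ 546.9 -378.8] 21.9 zmed 0.0903 rect [ 547.2 -378.8] [56.2 56.8] 77.0
```

View pics/w3.png

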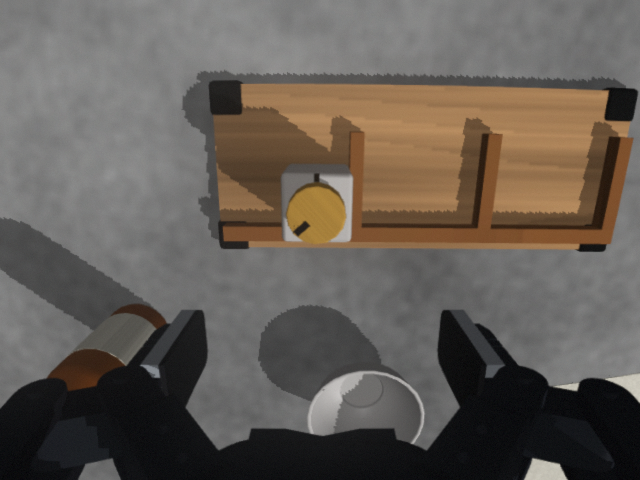

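Jar A is in bay 2 with its lid at (316,212), pointer (302,228) and mark (317,177). Jar B has not moved.

```bash
python3 -m handwheel '[-0.005,-0.05,-0.2,0,0,0,0,0,-0.23,0,0,0,0,0,-0.23,0,0,0,0,0,0,0,0,0,0,0,0,0,0,0]' | grep -E "eef|cont"
python3 -m handwheel '[0,0,-0.23,0,0,0,0,0,-0.2,0,0,0,0,0,-0.15,0,0,0,0,0,-0.131,0,0,0,0,0,0,0,0,0]' | grep -E "eef|cont"
python3 -m handwheel '[0,0,0,0,0,0,0,0,0,0,0,0,0,0,0,0,0,0,0,0,0,0,0,0]' 0 60
python3 -m handwheel '[0,0,0,0,0,0,0,0,0,0,0,0,0,0,0,0,0,0,0,0,0,0,0,0]' 0 60 | grep -E "eef|cont"
python3 -m handwheel '[0,0,0.1,0,0,0,0,0,0.2,0,0,0,0,0,0.25,0,0,0,0,0,0.1,0,0,0,0,0,0,0,0,0]'
python3 -m handwheel '[0,0,0,0,0,0,0,0,0,0,0,0]'
```

```text
eef_pos: [0.5459, -0.3782, 0.1474]
contact_force: [0.3, -0.3, 0.6]
eef_pos: [0.5462, -0.3792, 0.0415]
contact_force: [-0.6, 0.9, 0.1]
time: 19.25
eef_pos: [0.549, -0.3817, 0.0472]
tcp_rot: [0.108, 0.994, -0.001, 0.003]
contact_force: [0.7, 1.3, 7.7]
opening: 0.642
finger_force: 66.5
eef_pos: [0.5489, -0.3818, 0.0472]
contact_force: [0.3, 1.7, 7.0]
time: 20.0
eef_pos: [0.5491, -0.3828, 0.1471]
tcp_rot: [0.107, 0.994, -0.004, 0.004]
contact_force: [1.6, -0.8, -3.5]
opening: 0.648
finger_force: 65.8
time: 20.17
eef_pos: [0.5453, -0.3793, 0.1378]
tcp_rot: [0.107, 0.994, 0.001, -0.002]
contact_force: [-0.0, 0.7, -5.9]
opening: 0.645
finger_force: 65.8
```

```bash
python3 -m handwheel '[0,0,0.2,0,0,0,0,0,0.2,0,0,0,-0.0097,0.2325,0,0,0,0.0137,-0.0097,0.2325,0,0,0,0.0137,-0.0097,0.2325,0,0,0,0.0137]'| grep -E "eef|cont"
python3 -m handwheel '[-0.0097,0.2325,0,0,0,0.0137,-0.0097,0.2325,0,0,0,0.0137,-0.0097,0.2325,0,0,0,0.0137,-0.0097,0.2325,0,0,0,0.0137,-0.0097,0.2325,0,0,0,0.0137]'| grep -E "eef|cont|op"
python3 -m handwheel '[-0.0097,0.2325,0,0,0,0.0137,-0.0097,0.2325,0,0,0,0.0137,-0.0097,0.2325,0,0,0,0.0137,-0.0097,0.2325,0,0,0,0.0137,-0.0097,0.2325,0,0,0,0.0137]'| grep -E "eef|cont|op"
python3 -m handwheel '[-0.0097,0.2325,0,0,0,0.0137,-0.0097,0.2325,0,0,0,0.0137,-0.0097,0.2325,0,0,0,0.0137,-0.0097,0.2325,0,0,0,0.0137,0,0,0,0,0,0]'| grep -E "eef|cont|op"
python3 -m handwheel '[0,0,0,0,0,0,0,0,0,0,0,0,0,0,0,0,0,0,0,0,0,0,0,0]'
```

```text
eef_pos: [0.5409, -0.2744, 0.1976]
contact_force: [0.5, 0.8, -4.3]
eef_pos: [0.533, -0.0993, 0.197]
contact_force: [1.1, 0.4, -5.5]
opening: 0.65
eef_pos: [0.5256, 0.0746, 0.1972]
contact_force: [-0.3, -0.3, -5.3]
opening: 0.648
eef_pos: [0.5194, 0.2174, 0.1972]
contact_force: [-0.4, -1.1, -4.0]
opening: 0.646
time: 22.17
eef_pos: [0.5218, 0.2112, 0.1996]
tcp_rot: [-0.074, 0.997, -0.0, -0.001]
contact_force: [0.0, -0.8, -5.8]
opening: 0.648
finger_force: 66.6
```

```bash
python3 -m handwheel '[0,0,-0.22,0,0,0,0,0,-0.22,0,0,0,0,0,-0.2,0,0,0,0,0,-0.15,0,0,0,0,0,-0.12,0,0,0]'| grep -E "eef|cont"
python3 -m handwheel '[0,0,0,0,0,0,0,0,0,0,0,0,0,0,0,0,0,0]'| grep -E "eef|cont|op"
python3 -m handwheel '[0.026,0.004,-0.01,0,0,0,0,0,0,0,0,0,0,0,0,0,0,0]'| grep -E "eef|cont"
python3 -m handwheel '[0,0,-0.01,0,0,0,0,0,0,0,0,0,0,0,0,0,0,0]'| grep -E "eef|cont"
```

```text
eef_pos: [0.5208, 0.2109, 0.0614]
contact_force: [-0.5, 0.5, -5.0]
eef_pos: [0.523, 0.2119, 0.0652]
contact_force: [0.3, -0.3, -3.6]
opening: 0.649
eef_pos: [0.5267, 0.2131, 0.0636]
contact_force: [-0.4, -0.0, -4.5]
eef_pos: [0.5257, 0.213, 0.0609]
contact_force: [-0.3, 0.5, -5.3]
```

```bash
python3 -m handwheel '[0.0132,0.002,-0.01,0,0,0,0,0,0,0,0,0,0,0,0,0,0,0]'| grep -E "eef|cont"
python3 -m handwheel '[0.0132,0.002,-0.01,0,0,0,0,0,0,0,0,0,0,0,0,0,0,0]'| grep -E "eef|cont"
python3 -m handwheel '[0.0132,0.002,0,0,0,0,0,0,0,0,0,0,0,0,0,0,0,0]'| grep -E "eef|cont"
python3 -m handwheel '[0.0132,0.002,0,0,0,0,0,0,0,0,0,0,0,0,0,0,0,0]'| grep -E "eef|cont"
```

```text
eef_pos: [0.5279, 0.2133, 0.0594]
contact_force: [-0.7, -0.3, -4.9]
eef_pos: [0.5297, 0.2137, 0.059]
contact_force: [-4.3, -0.7, 2.9]
eef_pos: [0.5318, 0.214, 0.0589]
contact_force: [-3.4, -1.0, 5.9]
eef_pos: [0.5337, 0.2143, 0.0589]
contact_force: [-5.2, -0.2, 5.9]
```

```bash
python3 -m handwheel '[0.0132,0.002,0,0,0,0,0,0,0,0,0,0,0,0,0,0,0,0]'| grep -E "eef|cont"
python3 -m handwheel '[0.0132,0.002,0,0,0,0,0,0,0,0,0,0,0,0,0,0,0,0]'| grep -E "eef|cont"
python3 -m handwheel '[0.0132,0.002,0,0,0,0,0,0,0,0,0,0,0,0,0,0,0,0]'| grep -E "eef|cont"
```

```text
eef_pos: [0.5357, 0.2147, 0.0589]
contact_force: [-5.9, -1.4, 5.2]
eef_pos: [0.5377, 0.215, 0.0589]
contact_force: [-4.5, -1.5, 6.3]
eef_pos: [0.5381, 0.2151, 0.0589]
contact_force: [-10.2, -1.8, 9.7]
```

Rail contact. I'll slide to the side stop next.

```bash
python3 -m handwheel '[-0.004,0.0264,0.004,0,0,0,0,0,0,0,0,0,0,0,0,0,0,0]' | grep -E "eef|cont"
python3 -m handwheel '[-0.004,0.0264,0,0,0,0,0,0,0,0,0,0,0,0,0,0,0,0]'| grep -E "eef|cont"
python3 -m handwheel '[-0.002,0.0132,0,0,0,0,0,0,0,0,0,0,0,0,0,0,0,0]'| grep -E "eef|cont"
python3 -m handwheel '[-0.002,0.0132,0,0,0,0,0,0,0,0,0,0,0,0,0,0,0,0]'| grep -E "eef|cont"
python3 -m handwheel '[-0.002,0.0132,0,0,0,0,0,0,0,0,0,0,0,0,0,0,0,0]'| grep -E "eef|cont"
```

```text
eef_pos: [0.5379, 0.217, 0.059]
contact_force: [-8.9, -9.0, 7.9]
eef_pos: [0.5375, 0.2201, 0.0591]
contact_force: [-8.4, -11.2, 9.0]
eef_pos: [0.5372, 0.2215, 0.0591]
contact_force: [-8.4, -12.4, 9.3]
eef_pos: [0.537, 0.2234, 0.0591]
contact_force: [-8.0, -12.8, 9.8]
eef_pos: [0.5367, 0.2253, 0.0591]
contact_force: [-7.1, -12.6, 9.2]
```

```bash
python3 -m handwheel '[-0.002,0.0132,0,0,0,0,0,0,0,0,0,0,0,0,0,0,0,0]'| grep -E "eef|cont"
python3 -m handwheel '[-0.002,0.0132,0,0,0,0,0,0,0,0,0,0,0,0,0,0,0,0]'| grep -E "eef|cont|rot"
```

```text
eef_pos: [0.5365, 0.2262, 0.0591]
contact_force: [-8.1, -16.6, 10.1]
eef_pos: [0.5366, 0.2264, 0.0592]
tcp_rot: [-0.076, 0.997, -0.007, -0.003]
contact_force: [-7.5, -23.3, 11.2]
```

```bash
python3 -m handwheel '[0.001,-0.010,0,0,0,0,0,0,0,0,0,0]' | grep -E "eef|cont"
python3 -m handwheel '[0,0,0,0,0,0,0,0,0,0,0,0,0,0,0,0,0,0,0,0,0.12,0,0,0,0,0,0.13,0,0,0]' 1 60 | grep -E "eef|cont"
python3 -m handwheel '[0,0,0,0,0,0,0,0,0,0,0,0,0,0,0,0,0,0,0,0,0,0,0,0]' | grep -E "eef|cont|rot"
```

```text
eef_pos: [0.5366, 0.2262, 0.0592]
contact_force: [-7.4, -17.9, 10.8]
eef_pos: [0.5366, 0.2318, 0.0951]
contact_force: [-0.7, -0.1, -0.3]
eef_pos: [0.5365, 0.2315, 0.0949]
tcp_rot: [-0.075, 0.997, -0.0, -0.001]
contact_force: [-0.4, 0.2, -1.2]
```

```bash
cat > tq.py <<'E'
from h import *
from scipy.spatial.transform import Rotation as Ro
s=ctrl.get_state(); y=Ro.from_quat(s["tcp_rot"]).as_matrix(); print("phi",np.degrees(np.arctan2(y[1,1],y[0,1])).round(1),"tau",np.round(s["wrist_torque"],2),"F",np.round(s["contact_force"],1),"p",np.round(s["eef_pos"],4),"op",np.round(s["opening"],3),"q6",round(float(s["qpos"][5]),2),"t",s["time"])
E
python3 -m handwheel '[-0.013,-0.036,0.006,0,0,0,0,0,0,0,0,0,0,0,0,0,0,0]' >/dev/null; python3 tq.py
python3 -m handwheel '[0,0,0,0,0,0,0,0,0,0,0,0,0,0,0,0,0,0,0,0,0,0,0,0,0,0,0,0,0,0]' 0 50 >/dev/null; python3 tq.py
python3 -m handwheel '[0,0,0,0,0,-0.05,0,0,0,0,0,-0.07,0,0,0,0,0,-0.07,0,0,0,0,0,-0.07,0,0,0,0,0,-0.07]' >/dev/null; python3 tq.py
```

```text
phi 98.6 tau [0.02 0.08 0.  ] F [-0.2  0.6  0.5] p [0.5348 0.2256 0.0963] op 0.999 q6 -1.5 t 28.0
phi 98.6 tau [-0.21  0.11 -0.  ] F [ 0.1 -1.5  1.7] p [0.5354 0.2258 0.0973] op 0.496 q6 -1.5 t 28.4167
phi 68.7 tau [-0.42  0.11  0.07] F [-0.9 -2.3  2.6] p [0.5353 0.2255 0.0973] op 0.497 q6 -0.97 t 28.8333
```

```bash
python3 -m handwheel '[0,0,0,0,0,-0.07,0,0,0,0,0,-0.07,0,0,0,0,0,-0.07,0,0,0,0,0,-0.07,0,0,0,0,0,-0.07]' >/dev/null; python3 tq.py
python3 -m handwheel '[0,0,0,0,0,-0.07,0,0,0,0,0,-0.07,0,0,0,0,0,-0.07,0,0,0,0,0,-0.07,0,0,0,0,0,-0.07]' >/dev/null; python3 tq.py
python3 -m handwheel '[0,0,0,0,0,-0.07,0,0,0,0,0,-0.07,0,0,0,0,0,-0.05]' >/dev/null; python3 tq.py
python3 -m handwheel '[0,0,0,0,0,-0.03,0,0,0,0,0,0]' >/dev/null; python3 tq.py
python3 -m handwheel '[0,0,0,0,0,-0.03,0,0,0,0,0,0]' >/dev/null; python3 tq.py
```

```text
phi 37.2 tau [-0.66  0.23  0.11] F [-1.3 -3.7  2.7] p [0.5351 0.2252 0.0974] op 0.495 q6 -0.42 t 29.25
phi 5.7 tau [-0.72  0.37  0.06] F [-2.4 -4.7  4.5] p [0.5349 0.225  0.0975] op 0.497 q6 0.13 t 29.6667
phi -11.4 tau [-0.75  0.43  0.13] F [-2.4 -4.4  4.3] p [0.5348 0.225  0.0975] op 0.496 q6 0.42 t 29.9167
phi -13.9 tau [-0.82  0.46 -0.14] F [-2.3 -3.6  4.6] p [0.5348 0.225  0.0975] op 0.499 q6 0.47 t 30.0833
phi -16.6 tau [-0.83  0.45 -0.1 ] F [-2.5 -4.   5. ] p [0.5348 0.225  0.0975] op 0.498 q6 0.52 t 30.25
```

```bash
for k in 1; do
python3 -m handwheel '[0,0,0,0,0,-0.03,0,0,0,0,0,0]' >/dev/null; python3 tq.py
python3 -m handwheel '[0,0,0,0,0,-0.03,0,0,0,0,0,0]' >/dev/null; python3 tq.py
python3 -m handwheel '[0,0,0,0,0,-0.03,0,0,0,0,0,0]' >/dev/null; python3 tq.py
python3 -m handwheel '[0,0,0,0,0,-0.03,0,0,0,0,0,0]' >/dev/null; python3 tq.py
done
python3 - <<'E'
from jars import *
c,i,d=cam("top"); cv2.imwrite("pics/t5.png",cv2.resize(i[240:320,215:345],None,fx=6,fy=6,interpolation=cv2.INTER_CUBIC))
E
```

```text
phi -19.3 tau [-0.82  0.47 -0.05] F [-3.3 -4.   4.4] p [0.5347 0.2249 0.0975] op 0.496 q6 0.56 t 30.4167
phi -21.8 tau [-1.03  0.78  0.55] F [-4.1 -7.5  6.7] p [0.5342 0.2244 0.0975] op 0.497 q6 0.61 t 30.5833
phi -24.4 tau [-1.35  1.07  0.85] F [-7.  -7.6  9.2] p [0.5336 0.2239 0.0976] op 0.496 q6 0.65 t 30.75
phi -27.0 tau [-1.66  1.46  1.05] F [-9.1 -9.  11.2] p [0.533  0.2234 0.0978] op 0.496 q6 0.7 t 30.9167
```

```bash
python3 -m handwheel '[0,0,0,0,0,0.045,0,0,0,0,0,0]' >/dev/null; python3 tq.py
python3 -m handwheel '[0,0,0,0,0,0,0,0,0,0,0,0,0,0,0,0,0,0,0,0,0.2,0,0,0,0,0,0.2,0,0,0]' 1 50 >/dev/null
python3 -m handwheel '[0,0,0.25,0,0,0,0,0,0.25,0,0,0,0.1,0,0.1,0,0,0.07,0.1,0,0.1,0,0,0.07,0,0,0,0,0,0.07]' >/dev/null
python3 -m handwheel '[0,0,0,0,0,0.07,0,0,0,0,0,0.07,0,0,0,0,0,0.07,0,0,0,0,0,0.07,0,0,0,0,0,0]' >/dev/null; python3 tq.py
python3 -m handwheel '[0,0,0,0,0,0.07,0,0,0,0,0,0.07,0,0,0,0,0,0.07,0,0,0,0,0,0.07,0,0,0,0,0,0]' >/dev/null; python3 tq.py
python3 - <<'E'
from jars import *
import pickle
r=cam("wrist"); pickle.dump(r,open("w5.pkl","wb")); cv2.imwrite("pics/w5.png",r[1])
E
```

```text
phi -23.1 tau [-1.55  1.01 -0.03] F [-6.  -7.6  9.8] p [0.5343 0.224  0.0982] op 0.496 q6 0.63 t 31.1333
phi 20.9 tau [-0.02  0.02 -0.01] F [ 0.3 -0.1 -0.1] p [0.5652 0.2263 0.2616] op 1.002 q6 -0.15 t 32.3833
phi 45.9 tau [0.07 0.07 0.01] F [-0.6  0.2 -0.6] p [0.5652 0.2263 0.2618] op 0.997 q6 -0.59 t 32.8
```

View pics/w5.png

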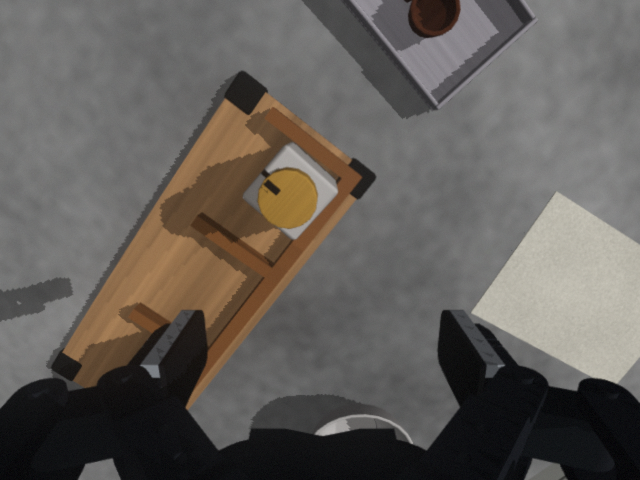

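```bash
python3 - <<'E'
from jars import *
import pickle
c,i,d=pickle.load(open("w3.pkl","rb")); jar(c,d,(316,212),(317,177),(301,229),.012)
c,i,d=pickle.load(open("w5.pkl","rb")); jar(c,d,(288,199),(263,174),(272,188),.012)
E
python3 tq.py
```

```text
lid px [ 0.5672 -0.0127  0.101 ] circle [569.3 -12.4] 22.0 zmed 0.1023 rect [569.3 -12.4] [56.4 56.1] 8.4
mark dir -172.0 0.0221
ptr dir -31.9 0.0169
ptr-mark deg 140.09248117159848
lid px [0.5334 0.2224 0.101 ] circle [533.2 222. ] 22.1 zmed 0.1024 rect [533.1 221.9] [56.3 56.4] 4.1
mark dir -170.3 0.0259
ptr dir -169.2 0.0139
ptr-mark deg 1.0321772655606765
phi 45.7 tau [-0.02  0.02 -0.04] F [ 0.2 -0.4  0.4] p [0.5652 0.2262 0.2618] op 0.998 q6 -0.58 t 32.85
```

```bash
python3 -m handwheel '[0.0034,-0.1988,0,0,0,0.0733,0.0034,-0.1988,0,0,0,0.0733,0.0034,-0.1988,0,0,0,0.0733,0.0034,-0.1988,0,0,0,0.0733,0,0,0,0,0,0]' >/dev/null
python3 -m handwheel '[0.0034,-0.1988,0,0,0,0.0733,0.0034,-0.1988,0,0,0,0.0733,0.0034,-0.1988,0,0,0,0.0733,0.0034,-0.1988,0,0,0,0.0733,0,0,0,0,0,0]' >/dev/null
python3 -m handwheel '[0,0,-0.22,0,0,0,0,0,-0.22,0,0,0,0,0,-0.2,0,0,0,0,0,0,0,0,0,0,0,0,0,0,0]' >/dev/null; python3 tq.py
```

```text
phi 98.6 tau [-0.    0.05  0.02] F [-0.1  0.4  0.7] p [ 0.5682 -0.0115  0.1643] op 1.003 q6 -1.92 t 34.1
```

```bash
python3 -m handwheel '[0.008,-0.005,-0.15,0,0,0,0,0,-0.15,0,0,0,0,0,-0.15,0,0,0,0,0,0,0,0,0,0,0,0,0,0,0]' >/dev/null; python3 tq.py
python3 -m handwheel '[0,0,0,0,0,0,0,0,0,0,0,0,0,0,0,0,0,0,0,0,0,0,0,0,0,0,0,0,0,0]' 0 50 >/dev/null; python3 tq.py
python3 -m handwheel '[0,0,0,0,0,-0.05,0,0,0,0,0,-0.07,0,0,0,0,0,-0.07,0,0,0,0,0,-0.07,0,0,0,0,0,-0.07]' >/dev/null; python3 tq.py
python3 -m handwheel '[0,0,0,0,0,-0.07,0,0,0,0,0,-0.07,0,0,0,0,0,-0.07,0,0,0,0,0,-0.07,0,0,0,0,0,-0.07]' >/dev/null; python3 tq.py
python3 -m handwheel '[0,0,0,0,0,-0.07,0,0,0,0,0,-0.07,0,0,0,0,0,-0.07,0,0,0,0,0,-0.07,0,0,0,0,0,-0.07]' >/dev/null; python3 tq.py
python3 -m handwheel '[0,0,0,0,0,-0.07,0,0,0,0,0,-0.07,0,0,0,0,0,-0.07,0,0,0,0,0,-0.07,0,0,0,0,0,-0.07]' >/dev/null; python3 tq.py
```

```text
phi 98.7 tau [ 0.05 -0.02 -0.  ] F [0.2 0.4 0.7] p [ 0.5713 -0.013   0.0999] op 1.002 q6 -1.92 t 34.5167
phi 98.7 tau [ 0.29  0.17 -0.01] F [-1.4  1.9  6.3] p [ 0.5717 -0.0131  0.1008] op 0.498 q6 -1.92 t 34.9333
phi 68.8 tau [-0.34  0.39  0.1 ] F [-1.2 -1.2  6. ] p [ 0.5716 -0.0139  0.1007] op 0.494 q6 -1.4 t 35.35
phi 37.3 tau [-0.46  0.97  0.1 ] F [-4.4 -1.2  7.1] p [ 0.5707 -0.0142  0.1005] op 0.498 q6 -0.85 t 35.7667
phi 5.8 tau [-0.45  1.4   0.13] F [-6.6 -2.   8.9] p [ 0.5698 -0.0143  0.1004] op 0.494 q6 -0.3 t 36.1833
phi -25.7 tau [-0.09  1.82  0.14] F [-8.6 -2.5 11.4] p [ 0.5689 -0.014   0.1004] op 0.496 q6 0.25 t 36.6
```

```bash
python3 -m handwheel '[0,0,0,0,0,-0.06,0,0,0,0,0,0]' >/dev/null; python3 tq.py
python3 -m handwheel '[0,0,0,0,0,-0.06,0,0,0,0,0,0]' >/dev/null; python3 tq.py
python3 -m handwheel '[0,0,0,0,0,-0.025,0,0,0,0,0,0]' >/dev/null; python3 tq.py
python3 -m handwheel '[0,0,0,0,0,-0.025,0,0,0,0,0,0]' >/dev/null; python3 tq.py
```

```text
phi -31.0 tau [-0.22  1.78 -0.1 ] F [-8.5 -2.1 11.1] p [ 0.5689 -0.014   0.1004] op 0.493 q6 0.34 t 36.7667
phi -36.1 tau [-0.07  2.05  0.8 ] F [-10.5  -1.9  12.8] p [ 0.5683 -0.0141  0.1004] op 0.495 q6 0.43 t 36.9333
phi -38.1 tau [-0.29  2.31  1.16] F [-12.1  -3.5  13.5] p [ 0.5678 -0.0145  0.1005] op 0.494 q6 0.47 t 37.1
phi -40.7 tau [-0.41  1.66  0.13] F [-9.5 -2.7 10.9] p [ 0.5692 -0.0144  0.1006] op 0.493 q6 0.51 t 37.2667
```

```bash
python3 -m handwheel '[0,0,0,0,0,0.01,0,0,0,0,0,0,0,0,0,0,0,0,0,0,0.2,0,0,0,0,0,0.2,0,0,0]' 1 50 >/dev/null
python3 -m handwheel '[0,0,0.25,0,0,0,0,0,0.25,0,0,0.07,0,0,0.12,0,0,0.07,0,0,0,0,0,0.07,0,0,0,0,0,0.07]' >/dev/null
python3 -m handwheel '[0,0,0,0,0,0.07,0,0,0,0,0,0.07,0,0,0,0,0,0.07,0,0,0,0,0,0.07,0,0,0,0,0,0.07]' >/dev/null
python3 -m handwheel '[0,0,0,0,0,0.07,0,0,0,0,0,0.07,0,0,0,0,0,0.07,0,0,0,0,0,0.07,0,0,0,0,0,0.07]' >/dev/null
python3 -m handwheel '[0,0,0,0,0,0.07,0,0,0,0,0,0.07,0,0,0,0,0,0.07,0,0,0,0,0,0.07,0,0,0,0,0,0.07]' >/dev/null
python3 -m handwheel '[0,0,0,0,0,0.07,0,0,0,0,0,0.07,0,0,0,0,0,0.07,0,0,0,0,0,0,0,0,0,0,0,0]' >/dev/null; python3 tq.py
python3 - <<'E'
from jars import *
import pickle
st();r=cam("wrist"); pickle.dump(r,open("w6.pkl","wb")); cv2.imwrite("pics/w6.png",r[1])
E
```

```text
phi 98.6 tau [-0.02  0.02 -0.01] F [-0.7 -0.2 -0.3] p [ 0.5705 -0.0132  0.2512] op 1.003 q6 -1.92 t 39.7667
{'time': 39.7667, 'eef_pos': [0.5705, -0.0132, 0.2512], 'tcp_rot': [-0.0749, 0.9972, 0.0001, -0.0001], 'contact_force': [-0.7371, -0.2056, -0.2582], 'wrist_torque': [-0.0159, 0.0175, -0.0067], 'opening': 1.0026, 'finger_force': 0.0, 'qpos': [-0.2009, 0.0572, 1.8362, 0.0001, 1.2484, -1.9216]}
```

View pics/w6.png

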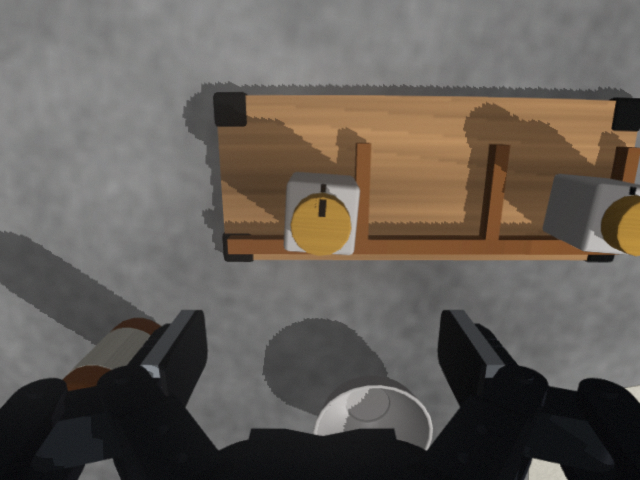

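Jar A's pointer (322,207) lines up with its mark (323,188), so its lid is tight. The body has turned slightly, so I'll reseat it.

```bash
python3 - <<'E'
from jars import *
import pickle
c,i,d=pickle.load(open("w6.pkl","rb")); jar(c,d,(321,224),(323,186),(322,207),.012)
E
python3 -m handwheel '[0,0,-0.22,0,0,0,0,0,-0.22,0,0,0,0,0,-0.22,0,0,0,0,0,-0.15,0,0,0,0,0,0,0,0,0]' >/dev/null
python3 -m handwheel '[0,0,-0.15,0,0,0,0,0,-0.15,0,0,0,0,0,-0.18,0,0,0,0,0,0,0,0,0,0,0,0,0,0,0]' >/dev/null; python3 tq.py
```

```text
lid px [ 0.5663 -0.015   0.101 ] circle [567.6 -14.8] 21.9 zmed 0.1022 rect [567.7 -14.9] [56.1 56.1] 4.6
mark dir -174.8 0.0237
ptr dir -174.6 0.0123
ptr-mark deg 0.14280144349444868
phi 98.7 tau [0.02 0.01 0.  ] F [0.2 1.  0.3] p [ 0.5703 -0.0132  0.0581] op 0.999 q6 -1.92 t 40.65
```

```bash
python3 -m handwheel '[0,0,0,0,0,0,0,0,0,0,0,0,0,0,0,0,0,0,0,0,0,0,0,0,0,0,0,0,0,0]' 0 40 >/dev/null; python3 tq.py
python3 -m handwheel '[0.015,0.002,0,0,0,0,0,0,0,0,0,0,0,0,0,0,0,0]' >/dev/null; python3 tq.py
python3 -m handwheel '[0.015,0.002,0,0,0,0,0,0,0,0,0,0,0,0,0,0,0,0]' >/dev/null; python3 tq.py
python3 -m handwheel '[-0.0015,0.01,0,0,0,0,0,0,0,0,0,0,0,0,0,0,0,0]' >/dev/null; python3 tq.py
python3 -m handwheel '[-0.0015,0.01,0,0,0,0,0,0,0,0,0,0,0,0,0,0,0,0]' >/dev/null; python3 tq.py
```

```text
phi 98.7 tau [-0.    0.13 -0.  ] F [-0.4  1.   6.6] p [ 0.5727 -0.0137  0.0611] op 0.661 q6 -1.92 t 41.0667
phi 98.8 tau [-0.15  0.97 -0.  ] F [-6.5 -1.6 11.1] p [ 0.5732 -0.0136  0.0611] op 0.661 q6 -1.92 t 41.3167
phi 98.8 tau [-0.34  1.96  0.06] F [-11.   -3.7  16. ] p [ 0.5738 -0.0135  0.0613] op 0.66 q6 -1.92 t 41.5667
phi 98.9 tau [-0.97  1.88  0.12] F [-11.8  -6.6  15.6] p [ 0.5739 -0.0133  0.0613] op 0.659 q6 -1.92 t 41.8167
phi 98.9 tau [-1.69  1.79  0.04] F [-10.8 -10.9  14.1] p [ 0.574  -0.0131  0.0614] op 0.658 q6 -1.92 t 42.0667
```

```bash
python3 -m handwheel '[-0.014,0.01,0.008,0,0,0,0,0,0,0,0,0,0,0,0,0,0,0]' >/dev/null; python3 tq.py
python3 -m handwheel '[-0.0015,0.01,0,0,0,0,0,0,0,0,0,0,0,0,0,0,0,0]' >/dev/null; python3 tq.py
python3 -m handwheel '[-0.0015,0.01,0,0,0,0,0,0,0,0,0,0,0,0,0,0,0,0]' >/dev/null; python3 tq.py
```

```text
phi 99.0 tau [-2.    0.33  0.37] F [ -1.6 -11.6   4.4] p [ 0.5739 -0.0121  0.0617] op 0.66 q6 -1.92 t 42.3167
phi 99.1 tau [-2.51  0.15  0.48] F [ -0.3 -14.    2.5] p [ 0.5742 -0.0116  0.0618] op 0.654 q6 -1.91 t 42.5667
phi 99.1 tau [-2.83 -0.22  0.44] F [  1.9 -14.8   1.4] p [ 0.575  -0.0107  0.062 ] op 0.652 q6 -1.91 t 42.8167
```

```bash
python3 -m handwheel '[0.012,-0.02,0,0,0,0,0,0,0,0,0,0,0,0,0,0,0,0]' >/dev/null; python3 tq.py
python3 -m handwheel '[0,0,0,0,0,0,0,0,0,0,0,0,0,0,0,0,0,0,0,0,0.2,0,0,0,0,0,0.2,0,0,0]' 1 50 >/dev/null
python3 -m handwheel '[0,0,0.25,0,0,0,0,0,0.25,0,0,0,0,0,0.25,0,0,0,0,0,0.1,0,0,0,0,0,0,0,0,0]' >/dev/null
python3 -m handwheel '[0,0,0,0,0,0,0,0,0,0,0,0]' >/dev/null; python3 tq.py
python3 - <<'E'
from jars import *
import pickle
r=cam("wrist"); pickle.dump(r,open("w7.pkl","wb")); c,i,d=r;P=cloud(c,d)
m=(d>0)&(P[...,2]>.095)&(P[...,2]<.107)&(i[...,2]>120)&(i[...,0]<80)&(P[...,1]<.1);v,u=np.nonzero(m);print(len(u))
jar(c,d,(np.median(u),np.median(v)),zb=.012)
E
```

```text
phi 99.0 tau [-1.35  0.44  0.41] F [-2.5 -9.1  5.7] p [ 0.5751 -0.0112  0.0618] op 0.653 q6 -1.92 t 43.0667
phi 98.8 tau [ 0.02  0.04 -0.  ] F [-0.6 -0.6 -0.4] p [ 0.5728 -0.0077  0.2447] op 0.998 q6 -1.91 t 44.0667
2683
lid px [ 0.57   -0.0134  0.101 ] circle [569.2 -12.8] 22.1 zmed 0.1023 rect [568.8 -12.8] [55.4 56. ] 7.7
```

```bash
python3 -m handwheel '[-0.14,-0.03,0,0,0,0,-0.14,-0.03,0,0,0,0,-0.134,-0.028,0,0,0,0,0,0,0,0,0,0,0,0,0,0,0,0]' 0 40 >/dev/null
python3 -m handwheel '[0,0,-0.22,0,0,0,0,0,-0.22,0,0,0,0,0,-0.22,0,0,0,0,0,-0.22,0,0,0,0,0,0,0,0,0]' >/dev/null
python3 -m handwheel '[0,0,-0.2,0,0,0,0,0,-0.2,0,0,0,0,0,0,0,0,0,0,0,0,0,0,0,0,0,0,0,0,0]' >/dev/null;python3 tq.py
```

```text
phi 98.8 tau [ 0.03  0.07 -0.04] F [ 0.4 -0.9 -0.3] p [ 0.5133 -0.0216  0.0567] op -0.003 q6 -1.96 t 45.3667
```

```bash
python3 -m handwheel '[0.08,0.012,-0.028,0,0,0,0,0,0,0,0,0,0,0,0,0,0,0]'  >/dev/null; python3 tq.py
python3 -m handwheel '[0.02,0.003,0,0,0,0,0,0,0,0,0,0,0,0,0,0,0,0]'  >/dev/null; python3 tq.py
python3 -m handwheel '[0.01,0.0015,0,0,0,0,0,0,0,0,0,0,0,0,0,0,0,0]'  >/dev/null; python3 tq.py
python3 -m handwheel '[0.01,0.0015,0,0,0,0,0,0,0,0,0,0,0,0,0,0,0,0]'  >/dev/null; python3 tq.py
python3 -m handwheel '[0.01,0.0015,0,0,0,0,0,0,0,0,0,0,0,0,0,0,0,0]'  >/dev/null; python3 tq.py
```

```text
phi 98.8 tau [-0.    0.02 -0.  ] F [-0.8  0.3 -0. ] p [ 0.5255 -0.0199  0.0529] op -0.004 q6 -1.95 t 45.6167
phi 98.8 tau [-0.01  0.    0.01] F [-0.2 -0.1 -0.1] p [ 0.5269 -0.0192  0.0512] op -0.002 q6 -1.95 t 45.8667
phi 98.7 tau [0.02 0.02 0.02] F [-0.2 -0.6 -0.2] p [ 0.5282 -0.0189  0.0505] op 0.002 q6 -1.95 t 46.1167
phi 98.8 tau [-0.12  0.29 -0.03] F [-1.8 -1.7  0.9] p [ 0.5292 -0.0187  0.0502] op 0.002 q6 -1.95 t 46.3667
phi 98.8 tau [-0.08  0.67 -0.05] F [-5.5 -0.5  2.6] p [ 0.5304 -0.0184  0.0502] op 0.003 q6 -1.95 t 46.6167
```

```bash
python3 -m handwheel '[0.01,0.0015,0.006,0,0,0,0,0,0,0,0,0,0,0,0,0,0,0]'  >/dev/null; python3 tq.py
python3 -m handwheel '[0.01,0.0015,0,0,0,0,0,0,0,0,0,0,0,0,0,0,0,0]'  >/dev/null; python3 tq.py
python3 -m handwheel '[0.01,0.0015,0,0,0,0,0,0,0,0,0,0,0,0,0,0,0,0]'  >/dev/null; python3 tq.py
```

```text
phi 98.8 tau [-0.07  0.69 -0.03] F [-5.8 -1.3  2.3] p [ 0.5318 -0.0181  0.0511] op -0.001 q6 -1.95 t 46.8667
phi 98.8 tau [-0.27  1.23 -0.05] F [-9.8 -1.8  6.2] p [ 0.5319 -0.018   0.0509] op -0.001 q6 -1.95 t 47.1167
phi 98.8 tau [-0.41  1.77 -0.1 ] F [-13.6  -3.6   8.1] p [ 0.532  -0.0178  0.0506] op -0.004 q6 -1.95 t 47.3667
```

```bash
python3 -m handwheel '[-0.06,-0.009,0,0,0,0,0.032,-0.215,0.008,0,0,0,0.032,-0.215,0,0,0,0,0,0,0,0,0,0,0,0,0,0,0,0]'  >/dev/null; python3 tq.py
python3 -m handwheel '[0.14,0.021,0,0,0,0,0.14,0.021,0,0,0,0,0,0,0,0,0,0,0,0,0,0,0,0]'  >/dev/null; python3 tq.py
python3 -m handwheel '[-0.008,0.053,0,0,0,0,-0.008,0.053,0,0,0,0,0,0,0,0,0,0,0,0,0,0,0,0]'  >/dev/null; python3 tq.py
```

```text
phi 98.6 tau [-0.    0.04 -0.02] F [ 0.9 -0.  -0.3] p [ 0.5376 -0.0851  0.0533] op 0.001 q6 -2.06 t 47.7833
phi 98.8 tau [-0.19 -0.2  -0.05] F [ 1.8 -3.5  5.4] p [ 0.5806 -0.0773  0.0542] op -0.002 q6 -2.03 t 48.1167
phi 98.7 tau [ 0.16 -0.09 -0.1 ] F [ 2.2 -4.8  9.6] p [ 0.5777 -0.0618  0.0558] op 0.002 q6 -2.0 t 48.45
```

```bash
python3 - <<'E'
from h import *
c=imaging.get_calibration("wrist");s=ctrl.get_state();print("cam-tcp",(-np.array(c["R"]).T@c["t"]-s["eef_pos"]).round(3))
E
python3 -m handwheel '[0.02,-0.133,0,0,0,0,0,0,0.2,0,0,0,0,0,0.25,0,0,0,0,0,0.25,0,0,0,0,0,0.1,0,0,0]'  >/dev/null; python3 tq.py
python3 -m handwheel '[0,0,0,0,0,0,0,0,0,0,0,0,0,0,0,0,0,0,0,0,0,0,0,0]' 1 >/dev/null; python3 tq.py
python3 - <<'E'
from jars import *
import pickle
r=cam("wrist"); pickle.dump(r,open("w8.pkl","wb")); c,i,d=r;P=cloud(c,d)
m=(d>0)&(P[...,2]>.095)&(P[...,2]<.107)&(i[...,2]>120)&(i[...,0]<80)&(P[...,1]<.1);v,u=np.nonzero(m);print(len(u))
jar(c,d,(np.median(u),np.median(v)),zb=.012)
E
```

```text
cam-tcp [-0.072 -0.011  0.125]
phi 98.8 tau [-0.02 -0.05  0.03] F [ 1.5 -0.5  0.2] p [ 0.5795 -0.081   0.1771] op 0.001 q6 -2.04 t 48.8667
phi 98.8 tau [0.04 0.01 0.  ] F [-0.9 -0.1 -0.3] p [ 0.577  -0.0805  0.1698] op 0.567 q6 -2.04 t 49.2
4533
lid px [ 0.5703 -0.0176  0.101 ] circle [569.7 -17.1] 22.5 zmed 0.1022 rect [568.9 -17.7] [56. 55.] 7.6
```

```bash
python3 -m handwheel '[0,0,0,0,0,-0.077,0,0,0,0,0,-0.077,0,0,0,0,0,-0.077,0,0,0,0,0,-0.077,0,0,0,0,0,-0.077]' 0 40 >/dev/null
python3 -m handwheel '[0,0,0,0,0,-0.077,0,0,0,0,0,-0.077,0,0,0,0,0,-0.077,0,0,0,0,0,-0.077,0,0,0,0,0,-0.077]' >/dev/null
python3 -m handwheel '[0,0,0,0,0,-0.077,0,0,0,0,0,-0.077,0,0,0,0,0,-0.077,0,0,0,0,0,0,0,0,0,0,0,0]' >/dev/null; python3 tq.py
python3 -m handwheel '[0.01,0,-0.2,0,0,0,0,0,-0.2,0,0,0,0,0,-0.2,0,0,0,0,0,-0.16,0,0,0,0,0,0,0,0,0]' >/dev/null; python3 tq.py
python3 -m handwheel '[0,0,0,0,0,0,0,0,0,0,0,0]' >/dev/null; python3 tq.py
```

```text
phi 8.8 tau [ 0.02 -0.03  0.03] F [0.8 1.4 0.3] p [ 0.5783 -0.0811  0.1712] op -0.001 q6 -0.47 t 50.5
phi 8.8 tau [-0.03  0.03 -0.04] F [-0.9 -1.1 -0.5] p [ 0.5757 -0.0799  0.0521] op 0.001 q6 -0.47 t 50.9167
phi 8.7 tau [-0.02 -0.06  0.05] F [-0.8  0.3  0.5] p [ 0.5813 -0.0816  0.0598] op 0.0 q6 -0.46 t 51.0833
```

```bash
python3 -m handwheel '[-0.01,0.067,-0.045,0,0,0,-0.01,0.067,0,0,0,0,0,0,0,0,0,0,0,0,0,0,0,0]'  >/dev/null; python3 tq.py
python3 -m handwheel '[-0.003,0.02,0,0,0,0,0,0,0,0,0,0,0,0,0,0,0,0]'  >/dev/null; python3 tq.py
python3 -m handwheel '[-0.002,0.0133,0,0,0,0,0,0,0,0,0,0,0,0,0,0,0,0]'  >/dev/null; python3 tq.py
python3 -m handwheel '[-0.002,0.0133,0,0,0,0,0,0,0,0,0,0,0,0,0,0,0,0]'  >/dev/null; python3 tq.py
python3 -m handwheel '[-0.002,0.0133,0,0,0,0,0,0,0,0,0,0,0,0,0,0,0,0]'  >/dev/null; python3 tq.py
```

```text
phi 8.8 tau [-0.    0.01  0.01] F [ 0.1 -0.3  0.1] p [ 0.5776 -0.0603  0.0526] op 0.005 q6 -0.43 t 51.4167
phi 8.7 tau [ 0.04 -0.02 -0.01] F [-0.5 -0.2 -0.6] p [ 0.5771 -0.0582  0.0521] op -0.002 q6 -0.43 t 51.6667
phi 8.7 tau [-0.24 -0.09 -0.02] F [ 0.2 -1.8  1.3] p [ 0.577  -0.0567  0.0521] op 0.002 q6 -0.42 t 51.9167
phi 8.7 tau [-0.31 -0.09 -0.05] F [ 1.3 -1.9  1.4] p [ 0.5768 -0.0546  0.0522] op 0.0 q6 -0.42 t 52.1667
phi 8.7 tau [-0.33 -0.11  0.02] F [ 0.4 -3.4  2. ] p [ 0.5763 -0.0523  0.0521] op 0.002 q6 -0.42 t 52.4167
```

```bash
python3 -m handwheel '[-0.001,0.0067,0,0,0,0,0,0,0,0,0,0,0,0,0,0,0,0]'  >/dev/null; python3 tq.py
python3 -m handwheel '[-0.001,0.0067,0,0,0,0,0,0,0,0,0,0,0,0,0,0,0,0]'  >/dev/null; python3 tq.py
python3 -m handwheel '[-0.001,0.0067,0,0,0,0,0,0,0,0,0,0,0,0,0,0,0,0]'  >/dev/null; python3 tq.py
python3 -m handwheel '[-0.001,0.0067,0,0,0,0,0,0,0,0,0,0,0,0,0,0,0,0]'  >/dev/null; python3 tq.py
```

```text
phi 8.7 tau [-0.33 -0.1   0.05] F [ 1.2 -3.1  1.6] p [ 0.5761 -0.0513  0.052 ] op -0.001 q6 -0.42 t 52.6667
phi 8.7 tau [-0.39 -0.15 -0.02] F [ 0.5 -2.5  2.1] p [ 0.5758 -0.0502  0.0519] op 0.001 q6 -0.41 t 52.9167
phi 8.7 tau [-0.7  -0.09  0.02] F [ 1.  -4.7  2.4] p [ 0.5758 -0.0499  0.052 ] op 0.001 q6 -0.41 t 53.1667
phi 8.7 tau [-1.13 -0.08 -0.01] F [-0.5 -7.7  1.6] p [ 0.5758 -0.0497  0.0522] op -0.002 q6 -0.41 t 53.4167
```

```bash
python3 -m handwheel '[0.01,-0.066,0,0,0,0,0,0,0.2,0,0,0,0,0,0.25,0,0,0,0,0,0.25,0,0,0,0,0,0.1,0,0,0]'  >/dev/null; python3 tq.py
python3 -m handwheel '[-0.037,0.24,0,0,0,0,-0.037,0.24,0,0,0,0,-0.037,0.24,0,0,0,0,-0.037,0.24,0,0,0,0,-0.037,0.24,0,0,0,0]' >/dev/null
python3 -m handwheel '[-0.037,0.24,0,0,0,0,0,0,0,0,0,0,0,0,0,0,0,0]' >/dev/null; python3 tq.py
python3 - <<'E'
from jars import *
import pickle
r=cam("wrist"); pickle.dump(r,open("w9.pkl","wb")); c,i,d=r; cv2.imwrite("pics/w9.png",i);P=cloud(c,d)
for lo,hi in((.1,.4),(-.2,.1)):
    m=(d>0)&(P[...,2]>.095)&(P[...,2]<.107)&(i[...,2]>120)&(i[...,0]<80)&(P[...,1]<hi)&(P[...,1]>lo);v,u=np.nonzero(m);print(len(u))
    if len(u)>300: jar(c,d,(np.median(u),np.median(v)),zb=.012)
E
```

```text
phi 8.7 tau [ 0.   -0.04 -0.03] F [ 0.7 -0.2  0.7] p [ 0.5787 -0.0582  0.1767] op -0.002 q6 -0.43 t 53.8333
phi 8.9 tau [-0.03 -0.    0.  ] F [ 0.1  0.5 -0.5] p [0.5422 0.1597 0.1708] op 0.003 q6 -0.05 t 54.5
6070
lid px [0.5338 0.2221 0.101 ] circle [533.2 221.9] 22.0 zmed 0.1023 rect [533.1 221.8] [56.  56.4] 4.5
0
```

```bash
python3 -m handwheel '[0.01,0,-0.2,0,0,0,0,0,-0.2,0,0,0,0,0,-0.2,0,0,0,0,0,-0.19,0,0,0,0,0,0,0,0,0]' >/dev/null
python3 -m handwheel '[-0.008,0.053,0,0,0,0,0,0,0,0,0,0,0,0,0,0,0,0]' >/dev/null; python3 tq.py
python3 -m handwheel '[-0.008,0.053,0,0,0,0,0,0,0,0,0,0,0,0,0,0,0,0]' >/dev/null; python3 tq.py
python3 -m handwheel '[-0.004,0.026,0,0,0,0,0,0,0,0,0,0,0,0,0,0,0,0]' >/dev/null; python3 tq.py
python3 -m handwheel '[-0.002,0.0133,0,0,0,0,0,0,0,0,0,0,0,0,0,0,0,0]' >/dev/null; python3 tq.py
python3 -m handwheel '[-0.002,0.0133,0,0,0,0,0,0,0,0,0,0,0,0,0,0,0,0]' >/dev/null; python3 tq.py
```

```text
phi 8.7 tau [ 0.    0.04 -0.02] F [-0.  -0.8  0.6] p [0.5458 0.1659 0.0559] op 0.006 q6 -0.03 t 55.2167
phi 8.7 tau [-0.04  0.    0.06] F [-0.1 -0.2 -0.6] p [0.5434 0.1744 0.0547] op 0.0 q6 -0.02 t 55.4667
phi 8.7 tau [-0.02  0.01 -0.04] F [ 0.2 -0.4  0.2] p [0.5421 0.1779 0.0535] op -0.001 q6 -0.01 t 55.7167
phi 8.7 tau [0.02 0.04 0.04] F [-0.4 -0.1  1. ] p [0.5418 0.1797 0.0533] op -0.0 q6 -0.01 t 55.9667
phi 8.7 tau [-0.21 -0.07 -0.02] F [ 0.7 -2.   0.2] p [0.5417 0.1813 0.0534] op 0.001 q6 -0.01 t 56.2167
```

```bash
python3 -m handwheel '[-0.002,0.0133,0,0,0,0,0,0,0,0,0,0,0,0,0,0,0,0]' >/dev/null; python3 tq.py
python3 -m handwheel '[-0.002,0.0133,0,0,0,0,0,0,0,0,0,0,0,0,0,0,0,0]' >/dev/null; python3 tq.py
python3 -m handwheel '[-0.002,0.0133,0,0,0,0,0,0,0,0,0,0,0,0,0,0,0,0]' >/dev/null; python3 tq.py
python3 -m handwheel '[-0.001,0.0067,0,0,0,0,0,0,0,0,0,0,0,0,0,0,0,0]' >/dev/null; python3 tq.py
python3 -m handwheel '[-0.001,0.0067,0,0,0,0,0,0,0,0,0,0,0,0,0,0,0,0]' >/dev/null; python3 tq.py
```

```text
phi 8.7 tau [-0.3  -0.08  0.01] F [-0.1 -1.9  0. ] p [0.5414 0.1835 0.0535] op 0.004 q6 -0.0 t 56.4667
phi 8.7 tau [-0.47 -0.19 -0.07] F [ 1.5 -3.   1.3] p [0.5412 0.1855 0.0535] op 0.002 q6 0.0 t 56.7167
phi 8.7 tau [-0.92 -0.61 -0.08] F [ 3.9 -4.6 -0. ] p [0.5422 0.1869 0.0539] op -0.005 q6 0.01 t 56.9667
phi 8.7 tau [-1.21 -0.79 -0.05] F [ 5.5 -6.1 -0.6] p [0.5426 0.1874 0.0541] op -0.003 q6 0.01 t 57.2167
phi 8.7 tau [-1.47 -1.04 -0.09] F [ 6.3 -7.1 -0.4] p [0.5431 0.188  0.0544] op 0.002 q6 0.01 t 57.4667
```

```bash
python3 -m handwheel '[0.014,-0.1,0,0,0,0,0,0,0.2,0,0,0,0,0,0.25,0,0,0,0,0,0.25,0,0,0,0,0,0.1,0,0,0]'  >/dev/null; python3 tq.py
python3 -m handwheel '[-0.037,0.0222,0,0,0,0.077,-0.037,0.0222,0,0,0,0.077,-0.037,0.0222,0,0,0,0.077,-0.037,0.0222,0,0,0,0.077,-0.037,0.0222,0,0,0,0.077]' >/dev/null
python3 -m handwheel '[-0.037,0.0222,0,0,0,0.077,-0.037,0.0222,0,0,0,0.077,-0.037,0.0222,0,0,0,0.077,-0.037,0.0222,0,0,0,0.077,-0.037,0.0222,0,0,0,0.077]' >/dev/null
python3 -m handwheel '[-0.037,0.0222,0,0,0,0.077,-0.037,0.0222,0,0,0,0.077,-0.037,0.0222,0,0,0,0.077,0,0,0,0,0,0,0,0,0,0,0,0]' >/dev/null; python3 tq.py
python3 -m handwheel '[0,0,-0.2,0,0,0,0,0,-0.2,0,0,0,0,0,-0.2,0,0,0,0,0,-0.2,0,0,0,0,0,0,0,0,0]' >/dev/null
python3 -m handwheel '[0,0,0,0,0,0,0,0,0,0,0,0]' >/dev/null; python3 tq.py
```

```text
phi 8.7 tau [ 0.03 -0.03 -0.03] F [0.3 0.5 0.7] p [0.5445 0.1758 0.1789] op 0.002 q6 -0.02 t 57.8833
phi 98.6 tau [0.02 0.02 0.02] F [ 0.4 -0.9  0.5] p [0.4697 0.2184 0.1731] op 0.001 q6 -1.48 t 59.1333
phi 98.7 tau [ 0.06  0.01 -0.02] F [0.4 0.1 0.1] p [0.4716 0.2182 0.0548] op -0.001 q6 -1.48 t 59.7167
```

```bash
python3 -m handwheel '[0.1,0.002,-0.015,0,0,0,0,0,0,0,0,0,0,0,0,0,0,0]' >/dev/null; python3 tq.py
python3 -m handwheel '[0.0266,0.004,0,0,0,0,0,0,0,0,0,0,0,0,0,0,0,0]' >/dev/null; python3 tq.py
python3 -m handwheel '[0.0133,0.002,0,0,0,0,0,0,0,0,0,0,0,0,0,0,0,0]' >/dev/null; python3 tq.py
python3 -m handwheel '[0.0133,0.002,0,0,0,0,0,0,0,0,0,0,0,0,0,0,0,0]' >/dev/null; python3 tq.py
python3 -m handwheel '[0.0067,0.001,0,0,0,0,0,0,0,0,0,0,0,0,0,0,0,0]' >/dev/null; python3 tq.py
```

```text
phi 98.7 tau [-0.    0.01  0.03] F [-0.4 -0.1  0. ] p [0.4874 0.2186 0.0537] op -0.002 q6 -1.49 t 59.9667
phi 98.7 tau [ 0.03  0.03 -0.  ] F [ 0.   0.3 -0.4] p [0.4895 0.2189 0.0517] op 0.003 q6 -1.49 t 60.2167
phi 98.7 tau [ 0.04  0.01 -0.01] F [-0.4  0.1 -0.2] p [0.4913 0.2191 0.0511] op 0.002 q6 -1.49 t 60.4667
phi 98.7 tau [-0.01  0.23  0.03] F [-1.7  0.3 -0.7] p [0.4926 0.2193 0.0506] op 0.0 q6 -1.49 t 60.7167
phi 98.8 tau [-0.15  0.35 -0.06] F [-1.6 -2.1  0.7] p [0.4938 0.2193 0.0508] op -0.0 q6 -1.49 t 60.9667
```

```bash
python3 -m handwheel '[0.01,0.001,0.005,0,0,0,0,0,0,0,0,0,0,0,0,0,0,0]' >/dev/null; python3 tq.py
python3 -m handwheel '[0.01,0.001,0,0,0,0,0,0,0,0,0,0,0,0,0,0,0,0]' >/dev/null; python3 tq.py
python3 -m handwheel '[0.01,0.001,0,0,0,0,0,0,0,0,0,0,0,0,0,0,0,0]' >/dev/null; python3 tq.py
python3 -m handwheel '[0.01,0.001,0,0,0,0,0,0,0,0,0,0,0,0,0,0,0,0]' >/dev/null; python3 tq.py
```

```text
phi 98.8 tau [-0.27  0.64 -0.03] F [-4.3 -2.1  1.4] p [0.4954 0.2196 0.0518] op 0.001 q6 -1.49 t 61.2167
phi 98.8 tau [-0.2   0.76 -0.02] F [-6.5 -1.2  2.8] p [0.4964 0.2198 0.0517] op 0.001 q6 -1.49 t 61.4667
phi 98.8 tau [-0.27  1.28 -0.01] F [-10.2  -1.1   5.9] p [0.4965 0.2199 0.0515] op -0.0 q6 -1.49 t 61.7167
phi 98.8 tau [-0.31  1.73 -0.01] F [-12.7  -2.1   6.6] p [0.4967 0.2199 0.0511] op -0.0 q6 -1.49 t 61.9667
```

```bash
python3 -m handwheel '[-0.07,-0.01,0,0,0,0,0,0,0.25,0,0,0,0.1,0,0.25,0,0,0,0.2,0,0.25,0,0,0,0.2,0,0.25,0,0,0]'  >/dev/null
python3 -m handwheel '[0,0,0.25,0,0,0,0,0,0,0,0,0,0,0,0,0,0,0]'  >/dev/null; python3 tq.py
cat > lk.py <<'E'
from jars import *
import pickle,sys
r=cam("wrist"); c,i,d=r; cv2.imwrite(f"pics/{sys.argv[1]}.png",i);P=cloud(c,d)
for lo,hi in((.1,.4),(-.2,.1)):
    m=(d>0)&(P[...,2]>.095)&(P[...,2]<.107)&(i[...,2]>120)&(i[...,0]<80)&(P[...,1]<hi)&(P[...,1]>lo);v,u=np.nonzero(m);print(len(u))
    if len(u)>300: jar(c,d,(np.median(u),np.median(v)),zb=.012)
E
python3 lk.py w10
python3 -m handwheel '[-0.05,-0.229,0,0,0,0,-0.05,-0.229,0,0,0,0,-0.05,-0.229,0,0,0,0,-0.05,-0.229,0,0,0,0,-0.05,-0.229,0,0,0,0]'  >/dev/null
python3 -m handwheel '[-0.05,-0.229,0,0,0,0,-0.05,-0.229,0,0,0,0,0,0,0,0,0,0,0,0,0,0,0,0]'  >/dev/null; python3 tq.py
python3 lk.py w11
```

```text
phi 98.7 tau [ 0.02 -0.01  0.02] F [-0.4 -0.9 -0.2] p [0.5598 0.2191 0.2339] op -0.0 q6 -1.52 t 62.6333
3091
lid px [0.5342 0.2221 0.101 ] circle [533.7 222.6] 22.1 zmed 0.1023 rect [533.4 222.7] [55.5 56.1] 8.9
296
phi 98.5 tau [-0.02  0.    0.  ] F [-0.   1.  -0.2] p [ 0.5031 -0.023   0.2274] op -0.002 q6 -1.97 t 63.4333
713
lid px [0.5387 0.2128 0.101 ] circle [534.5 217.4] 21.1 zmed 0.1016 rect [534.3 211.8] [55.9 37.6] 7.3
1560
lid px [ 0.5362 -0.0217  0.101 ] circle [541.2 -18.7] 21.8 zmed 0.1022 rect [539.9 -19. ] [53.5 56.2] 8.1
```

View pics/w10.png

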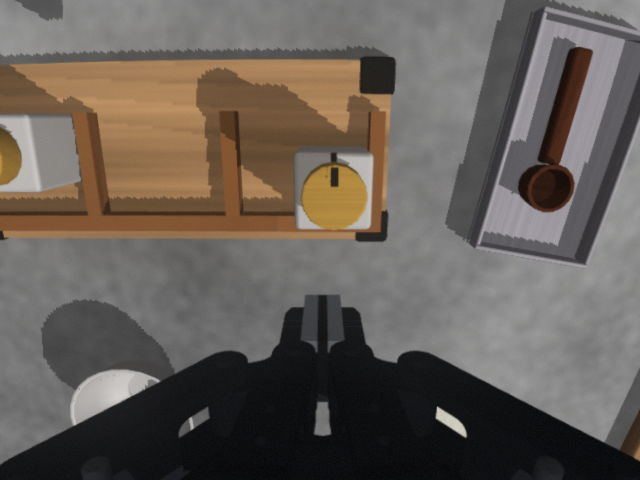

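In w10, jar B sits in bay 0 with its lid at (334,195) and the scoop lies in the tray. Jar A at (10,155) has been knocked about 30 mm away from the rail. I'll check both closely.

Run:
```python
import cv2,numpy as np
a=cv2.imread("pics/w10.png")[90:240,270:400]; b=cv2.imread("pics/w11.png"); 
cv2.imwrite("pics/c1.png",np.hstack([cv2.resize(a,(390,450),interpolation=cv2.INTER_CUBIC),cv2.resize(b[0:300,200:460],(390,450))]))
```

```text
(no output)
```

View pics/c1.png

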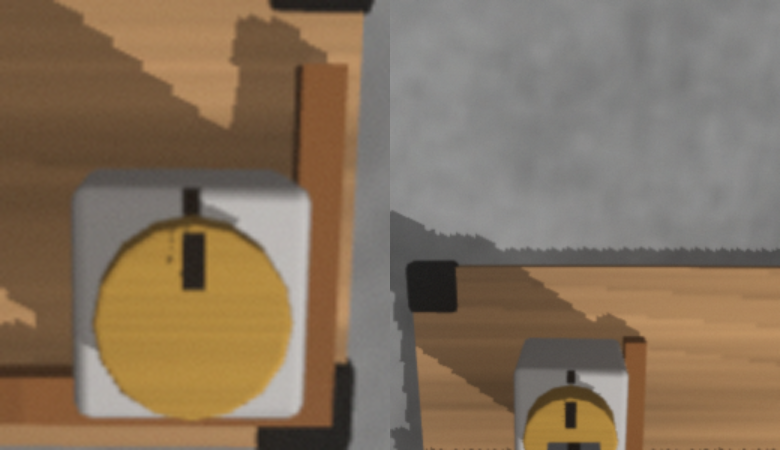

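B is square to the rail. A keeps its tight lid (pointer and mark in line) but stands about 30 mm out. I'll push A back home.

```bash
python3 -m handwheel '[-0.154,-0.033,0,0,0,0,0,0,-0.2,0,0,0,0,0,-0.25,0,0,0,0,0,-0.25,0,0,0,0,0,-0.25,0,0,0]' 0 40 >/dev/null
python3 -m handwheel '[0,0,-0.2,0,0,0,0,0,0,0,0,0,0,0,0,0,0,0,0,0,0,0,0,0]' >/dev/null; python3 tq.py
```

```text
phi 98.8 tau [ 0.03 -0.07 -0.03] F [ 0.4 -0.2  1.4] p [ 0.4825 -0.0262  0.0582] op -0.0 q6 -1.99 t 64.2333
```

```bash
python3 -m handwheel '[0.05,0.0075,-0.03,0,0,0,0.05,0.0075,0,0,0,0,0.03,0.0045,0,0,0,0,0.03,0.0045,0,0,0,0,0,0,0,0,0,0]' >/dev/null; python3 tq.py
python3 -m handwheel '[0.03,0.0045,0,0,0,0,0.03,0.0045,0,0,0,0,0.03,0.0045,0,0,0,0,0.03,0.0045,0,0,0,0,0,0,0,0,0,0]' >/dev/null; python3 tq.py
python3 -m handwheel '[0.02,0.003,0,0,0,0,0,0,0,0,0,0,0,0,0,0,0,0]' >/dev/null; python3 tq.py
python3 -m handwheel '[0.01,0.0015,0,0,0,0,0,0,0,0,0,0,0,0,0,0,0,0]' >/dev/null; python3 tq.py
python3 -m handwheel '[0.01,0.0015,0,0,0,0,0,0,0,0,0,0,0,0,0,0,0,0]' >/dev/null; python3 tq.py
```

```text
phi 98.8 tau [-0.06  0.13  0.02] F [-1.1  0.  -0.1] p [ 0.5066 -0.0233  0.0533] op 0.002 q6 -1.97 t 64.65
phi 98.8 tau [ 0.02  0.13 -0.03] F [-0.5 -0.1 -0.5] p [ 0.5244 -0.0204  0.0526] op 0.002 q6 -1.96 t 65.0667
phi 98.7 tau [-0.02  0.21  0.09] F [-0.9 -0.1 -0.6] p [ 0.5265 -0.0199  0.0523] op -0.005 q6 -1.95 t 65.3167
phi 98.7 tau [-0.    0.21 -0.01] F [-0.6 -0.5 -0.6] p [ 0.5277 -0.0197  0.0524] op 0.003 q6 -1.95 t 65.5667
phi 98.8 tau [-0.03  0.19  0.03] F [-2.  -0.7 -0.5] p [ 0.5294 -0.0195  0.0524] op -0.005 q6 -1.95 t 65.8167
```

```bash
python3 -m handwheel '[0.01,0.0015,0,0,0,0,0,0,0,0,0,0,0,0,0,0,0,0]' >/dev/null; python3 tq.py
python3 -m handwheel '[0.01,0.0015,0,0,0,0,0,0,0,0,0,0,0,0,0,0,0,0]' >/dev/null; python3 tq.py
python3 -m handwheel '[0.01,0.0015,0,0,0,0,0,0,0,0,0,0,0,0,0,0,0,0]' >/dev/null; python3 tq.py
python3 -m handwheel '[0.01,0.0015,0,0,0,0,0,0,0,0,0,0,0,0,0,0,0,0]' >/dev/null; python3 tq.py
```

```text
phi 98.7 tau [-0.    0.21 -0.03] F [-1.9 -0.9 -0.1] p [ 0.5309 -0.0193  0.0524] op 0.002 q6 -1.95 t 66.0667
phi 98.8 tau [-0.05  0.56  0.01] F [-3.6 -0.8  0.9] p [ 0.5319 -0.019   0.0524] op -0.001 q6 -1.95 t 66.3167
phi 98.8 tau [-0.2   1.12  0.03] F [-8.8 -1.   4.8] p [ 0.5321 -0.0189  0.0523] op 0.002 q6 -1.95 t 66.5667
phi 98.8 tau [-0.39  1.7  -0.02] F [-12.2  -2.5   8.3] p [ 0.5322 -0.0188  0.052 ] op 0.0 q6 -1.95 t 66.8167
```

```bash
python3 -m handwheel '[-0.08,-0.012,0,0,0,0,0,0,0.25,0,0,0,0,0,0.25,0,0,0,0,0,0.25,0,0,0,0,0,0.05,0,0,0]'  >/dev/null; python3 tq.py
python3 -m handwheel '[0.03,-0.032,0,0,0,-0.077,0.03,-0.032,0,0,0,-0.077,0.03,-0.032,0,0,0,-0.077,0.03,-0.032,0,0,0,-0.077,0.03,-0.032,0,0,0,-0.077]' >/dev/null
python3 -m handwheel '[0.03,-0.032,0,0,0,-0.077,0.03,-0.032,0,0,0,-0.077,0.03,-0.032,0,0,0,-0.077,0.03,-0.032,0,0,0,-0.077,0.03,-0.032,0,0,0,-0.077]' >/dev/null
python3 -m handwheel '[0.03,-0.032,0,0,0,-0.077,0.03,-0.032,0,0,0,-0.077,0.03,-0.032,0,0,0,-0.077,0,0,0,0,0,0,0,0,0,0,0,0]' >/dev/null; python3 tq.py
python3 -m handwheel '[0,0,-0.2,0,0,0,0,0,-0.2,0,0,0,0,0,-0.2,0,0,0,0,0,-0.15,0,0,0,0,0,0,0,0,0]' >/dev/null
python3 -m handwheel '[0,0,0,0,0,0,0,0,0,0,0,0]' >/dev/null; python3 tq.py
```

```text
phi 98.7 tau [ 0.02 -0.02  0.06] F [1.8 0.6 0.6] p [ 0.5283 -0.0214  0.1807] op 0.001 q6 -1.96 t 67.2333
phi 8.8 tau [-0.02 -0.06  0.05] F [ 0.3 -1.   1. ] p [ 0.5824 -0.083   0.1726] op -0.001 q6 -0.47 t 68.4833
phi 8.7 tau [-0.01  0.02 -0.05] F [-0.5 -0.5  0.3] p [ 0.5829 -0.083   0.0616] op 0.006 q6 -0.47 t 69.0667
```

```bash
python3 -m handwheel '[-0.026,0.08,-0.05,0,0,0,-0.013,0.085,0,0,0,0,0,0,0,0,0,0,0,0,0,0,0,0]'  >/dev/null; python3 tq.py
python3 -m handwheel '[-0.002,0.0133,0,0,0,0,0,0,0,0,0,0,0,0,0,0,0,0]'  >/dev/null; python3 tq.py
python3 -m handwheel '[-0.002,0.0133,0,0,0,0,0,0,0,0,0,0,0,0,0,0,0,0]'  >/dev/null; python3 tq.py
python3 -m handwheel '[-0.001,0.0067,0,0,0,0,0,0,0,0,0,0,0,0,0,0,0,0]'  >/dev/null; python3 tq.py
python3 -m handwheel '[-0.001,0.0067,0,0,0,0,0,0,0,0,0,0,0,0,0,0,0,0]'  >/dev/null; python3 tq.py
python3 -m handwheel '[-0.001,0.0067,0,0,0,0,0,0,0,0,0,0,0,0,0,0,0,0]'  >/dev/null; python3 tq.py
```

```text
phi 8.8 tau [-0.02  0.03 -0.04] F [-0.6  0.4  0.2] p [ 0.576  -0.0569  0.0531] op -0.003 q6 -0.43 t 69.4
phi 8.7 tau [-0.02 -0.02  0.02] F [-0.2 -0.4  0.2] p [ 0.5758 -0.0562  0.0527] op -0.001 q6 -0.42 t 69.65
phi 8.7 tau [-0.26 -0.06  0.01] F [ 1.  -0.6  0.2] p [ 0.5756 -0.0545  0.0526] op 0.0 q6 -0.42 t 69.9
phi 8.7 tau [-0.27 -0.04  0.  ] F [ 0.6 -3.   1.2] p [ 0.5756 -0.0535  0.0528] op -0.002 q6 -0.42 t 70.15
phi 8.7 tau [-0.28 -0.06 -0.02] F [ 0.5 -2.7  2.3] p [ 0.5752 -0.0522  0.0526] op -0.003 q6 -0.42 t 70.4
phi 8.7 tau [-0.3  -0.11  0.  ] F [ 0.5 -2.6  1.8] p [ 0.5749 -0.0511  0.0525] op -0.003 q6 -0.42 t 70.65
```

```bash
python3 -m handwheel '[-0.001,0.0067,0,0,0,0,0,0,0,0,0,0,0,0,0,0,0,0]'  >/dev/null; python3 tq.py
python3 -m handwheel '[-0.001,0.0067,0,0,0,0,0,0,0,0,0,0,0,0,0,0,0,0]'  >/dev/null; python3 tq.py
python3 -m handwheel '[-0.001,0.0067,0,0,0,0,0,0,0,0,0,0,0,0,0,0,0,0]'  >/dev/null; python3 tq.py
python3 -m handwheel '[0.01,-0.066,0,0,0,0,0,0,0.2,0,0,0,0,0,0.25,0,0,0,0,0,0.25,0,0,0,0,0,0.1,0,0,0]'  >/dev/null
python3 -m handwheel '[-0.037,0.24,0,0,0,0,-0.037,0.24,0,0,0,0,-0.037,0.24,0,0,0,0,-0.037,0.24,0,0,0,0,-0.037,0.24,0,0,0,0]' >/dev/null
python3 -m handwheel '[-0.037,0.24,0,0,0,0,0,0,0,0,0,0,0,0,0,0,0,0]' >/dev/null; python3 tq.py
python3 lk.py w12
```

```text
phi 8.7 tau [-0.49 -0.06 -0.04] F [ 1.1 -3.2  1.5] p [ 0.5748 -0.0502  0.0525] op 0.005 q6 -0.41 t 70.9
phi 8.7 tau [-0.87 -0.01 -0.04] F [ 0.2 -5.9  1.5] p [ 0.5748 -0.05    0.0527] op -0.003 q6 -0.41 t 71.15
phi 8.7 tau [-1.3   0.    0.01] F [ 0.2 -8.7  0.5] p [ 0.5748 -0.0498  0.0529] op 0.0 q6 -0.41 t 71.4
phi 8.9 tau [ 0.01 -0.01 -0.01] F [-0.6 -0.2 -0.2] p [0.5413 0.16   0.1716] op -0.001 q6 -0.05 t 72.4833
6030
lid px [0.5347 0.2236 0.101 ] circle [534.2 222.6] 22.0 zmed 0.1023 rect [533.9 222.7] [55.9 55.8] 8.3
0
```

```bash
python3 -m handwheel '[0.01,0,-0.2,0,0,0,0,0,-0.2,0,0,0,0,0,-0.2,0,0,0,0,0,-0.19,0,0,0,0,0,0,0,0,0]' >/dev/null
python3 -m handwheel '[-0.008,0.053,0,0,0,0,0,0,0,0,0,0,0,0,0,0,0,0]' >/dev/null; python3 tq.py
python3 -m handwheel '[-0.012,0.08,-0.01,0,0,0,0,0,0,0,0,0,0,0,0,0,0,0]' >/dev/null; python3 tq.py
python3 -m handwheel '[-0.002,0.0133,0,0,0,0,0,0,0,0,0,0,0,0,0,0,0,0]' >/dev/null; python3 tq.py
python3 -m handwheel '[-0.002,0.0133,0,0,0,0,0,0,0,0,0,0,0,0,0,0,0,0]' >/dev/null; python3 tq.py
```

```text
phi 8.7 tau [ 0.03 -0.05 -0.  ] F [-1.  -0.1 -0.4] p [0.5448 0.1662 0.0565] op -0.004 q6 -0.03 t 73.2
phi 8.7 tau [ 0.02  0.03 -0.02] F [ 0.1  0.4 -0.4] p [0.5415 0.1789 0.0536] op -0.001 q6 -0.01 t 73.45
phi 8.7 tau [ 0.01 -0.02 -0.04] F [-1.2 -0.6  0.4] p [0.5408 0.1801 0.0526] op -0.003 q6 -0.01 t 73.7
phi 8.7 tau [-0.02  0.03  0.02] F [ 0.2  0.1 -0.1] p [0.5405 0.182  0.0524] op -0.004 q6 -0.0 t 73.95
```

```bash
python3 -m handwheel '[-0.002,0.0133,0,0,0,0,0,0,0,0,0,0,0,0,0,0,0,0]' >/dev/null; python3 tq.py
python3 -m handwheel '[-0.001,0.0067,0,0,0,0,0,0,0,0,0,0,0,0,0,0,0,0]' >/dev/null; python3 tq.py
python3 -m handwheel '[-0.001,0.0067,0,0,0,0,0,0,0,0,0,0,0,0,0,0,0,0]' >/dev/null; python3 tq.py
python3 -m handwheel '[-0.001,0.0067,0,0,0,0,0,0,0,0,0,0,0,0,0,0,0,0]' >/dev/null; python3 tq.py
python3 -m handwheel '[-0.001,0.0067,0,0,0,0,0,0,0,0,0,0,0,0,0,0,0,0]' >/dev/null; python3 tq.py
```

```text
phi 8.7 tau [-0.33 -0.08 -0.07] F [ 0.8 -2.4  0.9] p [0.5405 0.1837 0.0526] op 0.002 q6 -0.0 t 74.2
phi 8.7 tau [-0.37 -0.1  -0.03] F [ 1.8 -3.7  2.1] p [0.5404 0.1848 0.0527] op -0.001 q6 0.0 t 74.45
phi 8.7 tau [-0.42 -0.15  0.01] F [ 0.4 -3.   1.4] p [0.5401 0.1859 0.0526] op 0.001 q6 0.0 t 74.7
phi 8.7 tau [-0.57 -0.14 -0.04] F [ 0.9 -5.1  2.2] p [0.5399 0.1869 0.0526] op 0.001 q6 0.0 t 74.95
phi 8.7 tau [-0.81 -0.14  0.01] F [ 1.5 -5.1  2.9] p [0.5399 0.1874 0.0526] op 0.0 q6 0.01 t 75.2
```

```bash
python3 -m handwheel '[-0.001,0.0067,0,0,0,0,0,0,0,0,0,0,0,0,0,0,0,0]' >/dev/null; python3 tq.py
python3 -m handwheel '[-0.001,0.0067,0,0,0,0,0,0,0,0,0,0,0,0,0,0,0,0]' >/dev/null; python3 tq.py
python3 -m handwheel '[-0.001,0.0067,0,0,0,0,0,0,0,0,0,0,0,0,0,0,0,0]' >/dev/null; python3 tq.py
```

```text
phi 8.7 tau [-1.32 -0.13  0.01] F [ 1.1 -9.5  4.1] p [0.5399 0.1876 0.0528] op -0.002 q6 0.01 t 75.45
phi 8.8 tau [-1.78 -0.12 -0.  ] F [ -0.8 -13.2   5. ] p [0.5399 0.1878 0.053 ] op -0.003 q6 0.01 t 75.7
phi 8.8 tau [-2.29 -0.14  0.  ] F [  1.  -13.7   5.7] p [0.5399 0.1879 0.0531] op -0.002 q6 0.01 t 75.95
```

```bash
python3 -m handwheel '[0.01,-0.07,0,0,0,0,0,0,0.25,0,0,0,0,0,0.25,0,0,0,0,0,0.25,0,0,0,0,0,0.25,0,0,0]'  >/dev/null
python3 -m handwheel '[0,0.046,0.067,0,0,0.077,0,0.046,0.067,0,0,0.077,0,0.046,0.067,0,0,0.077,0,0.046,0.067,0,0,0.077,0,0.046,0.067,0,0,0.077]' >/dev/null
python3 -m handwheel '[0,0.046,0.02,0,0,0.077,0,0,0,0,0,0.077,0,0,0,0,0,0.077,0,0,0,0,0,0.077,0,0,0,0,0,0.077]' >/dev/null
python3 -m handwheel '[0,0,0,0,0,0.077,0,0,0,0,0,0.077,0,0,0,0,0,0.077,0,0,0,0,0,0,0,0,0,0,0,0]' >/dev/null; python3 tq.py
python3 lk.py w13
python3 -m handwheel '[0.029,-0.23,0,0,0,0,0.029,-0.23,0,0,0,0,0.029,-0.23,0,0,0,0,0.029,-0.23,0,0,0,0,0.029,-0.23,0,0,0,0]' >/dev/null
python3 -m handwheel '[0.029,-0.23,0,0,0,0,0.029,-0.23,0,0,0,0,0,0,0,0,0,0,0,0,0,0,0,0]' >/dev/null; python3 tq.py
python3 lk.py w14
```

```text
phi 98.6 tau [ 0.03 -0.    0.02] F [-0.7 -0.4 -0.4] p [0.54   0.2225 0.2549] op 0.001 q6 -1.5 t 77.6167
2529
lid px [0.5337 0.2235 0.101 ] circle [533.3 224.1] 22.0 zmed 0.1023 rect [533.1 224.1] [55.8 56.2] 8.8
1547
lid px [ 0.5704 -0.0048  0.101 ] circle [569.1 -12.2] 22.4 zmed 0.1024 rect [567.9  -8.3] [55.6 48.3] 9.7
phi 98.4 tau [ 0.    0.06 -0.01] F [-0.3  0.2 -0.6] p [ 0.5711 -0.021   0.2554] op 0.002 q6 -1.93 t 78.4167
504
lid px [0.5385 0.2114 0.101 ] circle [535.6 216.1] 20.0 zmed 0.1014 rect [534.4 212.3] [55.5 36.2] 9.7
2480
lid px [ 0.5688 -0.0135  0.101 ] circle [568.6 -13.4] 22.0 zmed 0.1022 rect [567.9 -13.3] [54.9 56.2] 8.4
```

```bash
python3 -m handwheel '[-0.19,0.0,0,0,0,0,-0.19,0.0,0,0,0,0,0,0,-0.2,0,0,0,0,0,-0.25,0,0,0,0,0,-0.25,0,0,0]' >/dev/null
python3 -m handwheel '[0,0,-0.25,0,0,0,0,0,-0.22,0,0,0,0,0,-0.15,0,0,0,0,0,0,0,0,0,0,0,0,0,0,0]' >/dev/null; python3 tq.py
python3 -m handwheel '[0.05,0.007,-0.02,0,0,0,0,0,0,0,0,0,0,0,0,0,0,0]' >/dev/null; python3 tq.py
```

```text
phi 98.8 tau [-0.01 -0.05 -0.01] F [-0.6  0.5  0.8] p [ 0.5131 -0.0181  0.0567] op -0.001 q6 -1.96 t 79.3
phi 98.8 tau [-0.03  0.03 -0.01] F [-0.3 -0.5  0.4] p [ 0.5237 -0.0186  0.0569] op 0.002 q6 -1.95 t 79.55
```

```bash
python3 -m handwheel '[0.02,0.003,-0.02,0,0,0,0,0,0,0,0,0,0,0,0,0,0,0]' >/dev/null; python3 tq.py
python3 -m handwheel '[0.0133,0.002,0,0,0,0,0,0,0,0,0,0,0,0,0,0,0,0]' >/dev/null; python3 tq.py
python3 -m handwheel '[0.0067,0.001,0,0,0,0,0,0,0,0,0,0,0,0,0,0,0,0]' >/dev/null; python3 tq.py
python3 -m handwheel '[0.0067,0.001,0,0,0,0,0,0,0,0,0,0,0,0,0,0,0,0]' >/dev/null; python3 tq.py
python3 -m handwheel '[0.0067,0.001,0,0,0,0,0,0,0,0,0,0,0,0,0,0,0,0]' >/dev/null; python3 tq.py
```

```text
phi 98.7 tau [ 0.01 -0.01 -0.04] F [-0.7  0.1  0.1] p [ 0.5249 -0.0182  0.0521] op -0.002 q6 -1.95 t 79.8
phi 98.7 tau [-0.02 -0.04  0.02] F [ 0.5 -0.4  0.2] p [ 0.5267 -0.0179  0.0518] op -0.004 q6 -1.95 t 80.05
phi 98.7 tau [-0.    0.08  0.03] F [ 0.  -0.6  0.1] p [ 0.5275 -0.0177  0.0516] op -0.001 q6 -1.95 t 80.3
phi 98.8 tau [-0.07  0.23  0.01] F [-1.9 -0.5  1.1] p [ 0.5282 -0.0175  0.0515] op -0.001 q6 -1.95 t 80.55
phi 98.8 tau [-0.04  0.32  0.01] F [-2.2  0.1  0.5] p [ 0.5296 -0.0173  0.0517] op 0.0 q6 -1.95 t 80.8
```

```bash
python3 -m handwheel '[0.0067,0.001,0,0,0,0,0,0,0,0,0,0,0,0,0,0,0,0]' >/dev/null; python3 tq.py
python3 -m handwheel '[0.0067,0.001,0,0,0,0,0,0,0,0,0,0,0,0,0,0,0,0]' >/dev/null; python3 tq.py
python3 -m handwheel '[0.0067,0.001,0,0,0,0,0,0,0,0,0,0,0,0,0,0,0,0]' >/dev/null; python3 tq.py
python3 -m handwheel '[0.0067,0.001,0,0,0,0,0,0,0,0,0,0,0,0,0,0,0,0]' >/dev/null; python3 tq.py
```

```text
phi 98.8 tau [-0.    0.22  0.01] F [-2.   0.4  0.2] p [ 0.5307 -0.0172  0.0517] op 0.001 q6 -1.95 t 81.05
phi 98.8 tau [-0.04  0.41 -0.02] F [-2.8  0.6  0.8] p [ 0.5315 -0.017   0.0516] op 0.001 q6 -1.95 t 81.3
phi 98.8 tau [-0.18  0.8  -0.04] F [-6.5 -0.6  3.4] p [ 0.5317 -0.017   0.0515] op -0.001 q6 -1.95 t 81.55
phi 98.8 tau [-0.27  1.12 -0.03] F [-8.1 -2.   5.8] p [ 0.5317 -0.0169  0.0513] op 0.0 q6 -1.94 t 81.8
```

```bash
python3 -m handwheel '[-0.02,-0.003,0,0,0,0,-0.03,-0.0045,0,0,0,0,-0.05,-0.0075,0,0,0,0,0,0,0,0,0,0,0,0,0.15,0,0,0]'  >/dev/null
python3 -m handwheel '[0,0,0.25,0,0,0,0,0,0.25,0,0,0,0,0,0.25,0,0,0,0,0,0.25,0,0,0,0,0,0.2,0,0,0]'  >/dev/null
python3 -m handwheel '[0.2,0,0,0,0,0,0.17,0,0,0,0,0,0,0,0,0,0,0,0,0,0,0,0,0]'  >/dev/null;python3 tq.py
python3 lk.py w15
python3 - <<'E'
import cv2,numpy as np
b=cv2.imread("pics/w15.png"); a=cv2.imread("pics/w14.png")
cv2.imwrite("pics/c2.png",np.hstack([cv2.resize(x[90:250,240:400],(400,400),interpolation=cv2.INTER_CUBIC) for x in(a,b)]))
E
```

```text
phi 98.8 tau [-0.03  0.01 -0.07] F [-0.   0.1  0.1] p [ 0.5747 -0.019   0.2541] op 0.0 q6 -1.93 t 82.9667
478
lid px [0.5388 0.2108 0.101 ] circle [535.2 215.4] 20.1 zmed 0.1013 rect [534.6 213. ] [56.8 39.1] 10.6
2532
lid px [ 0.5694 -0.0138  0.101 ] circle [568.7 -13.3] 22.1 zmed 0.1022 rect [568.1 -13.4] [55. 56.] 8.7
```

View pics/c2.png

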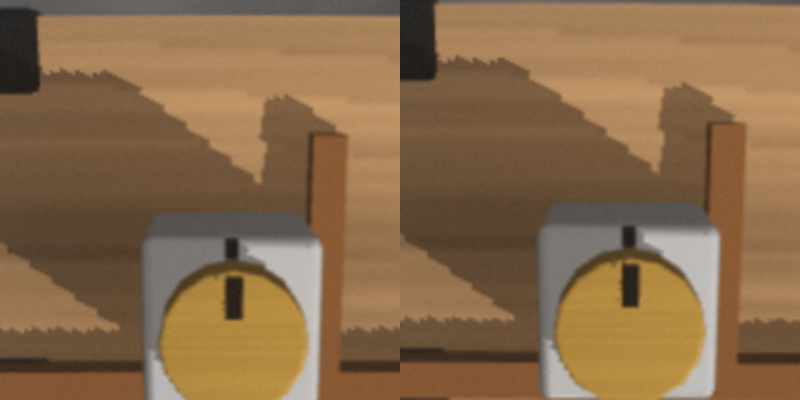

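Run:
```python
from jars import *
c,i,d=cam("side"); P=cloud(c,d)
m=(d>0)&(P[...,2]>.095)&(P[...,2]<.107)&(i[...,2]>120)&(i[...,0]<80)
for lo,hi in((.1,.4),(-.15,.1)):
    q=P[m&(P[...,1]>lo)&(P[...,1]<hi)]; print(len(q),np.median(q,0) if len(q) else "")
c,i,d=cam("top"); cv2.imwrite("pics/t9.png",cv2.resize(i[150:350,130:510],None,fx=2,fy=2))
```

```text
137 [0.53393096 0.21928454 0.10105873]
206 [ 0.56966953 -0.01562299  0.10116144]
```

View pics/t9.png

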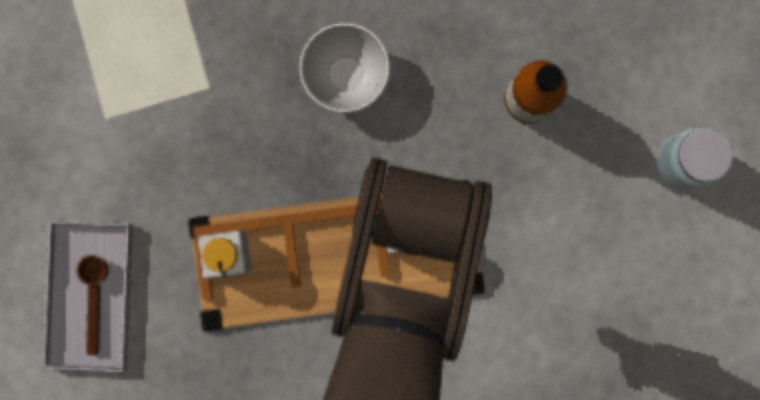

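The scoop lies in the tray at (92,300), jar B sits in its corner at (220,255), and the bowl, bottle and honey jar have not been touched. I'm handing the job in.

```bash
python3 -c "
from plant import ctrl
print(ctrl.sign_off())"
```

```text
the job is handed in; nothing more can be done
None
```

I handed in the job at about 83 s: the scoop is in the tray, the two canisters present stand in bays 0 and 2 pushed against both stops, and both lids were turned to the hard stop with pointers on their marks; no verdict came back.

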